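# Refit the washed roller in the bottle mixer and lock its keeper

## Robot

A 7-joint arm with a two-finger parallel gripper is mounted at the origin on the work surface. World frame = base frame: x ahead of the robot, y to its left, z up, the work surface at z = 0. Lengths are in m, angles in degrees, forces in N, time in s.
With the tool pointing down it reaches from about 0.425 to 0.875 m from the base axis. Payload 4.7 kg.
Tool frame: the origin (TCP) lies midway between the tips of the shut fingers; the grasp point (between the pads) lies 19 mm behind it; z points along the fingers, y is the line along which they close (so a half turn about z gives the same grasp; the last joint's range is limited). The gripper opens to 85 mm and grips with 20 to 120 N. Pads are 22 mm wide; open, the fingers measure 114 mm over their backs; the gripper's body (76 mm by 85 mm) begins 54 mm behind the grasp point. The pads swing forward as they close: fully open they stand 13 mm farther back than shut.
Start: joints at [-70.583, 18.392, -4.016, 83.108, 1.295, 78.541, -3.26], TCP at [0.207, 0.616, 0.231] pointing down, gripper open.
Joint ranges: [-163.93, 163.93], [-17.29, 119.83], [-79.2, 71.16], [3.27, 140.29], [-89.18, 269.18], [5.43, 117.66], [-154.24, 154.24]. Speed limits (degrees/s): [147.25, 147.25, 180, 180, 180, 180, 180].

## Interface

Orientations are given as a 3x3 rotation matrix whose columns are the frame's x, y, z axes.
In Python, from plant import get_state, eyes, order gives the robot as it stands. The module is installed in compiled form; this text tells all that it offers.
- The arm moves only by the tool jog_arm, never from a script. Its argument "motion" is text: rows parted by semicolons, each of 4 numbers parted by spaces: the shift along the tool's x, y, z in m, then the turn about the tool's z in degrees. A call has 1 to 5 rows; each row shifts and turns the commanded pose from where the row before left it, along the tool's axes as they then stand; what a row does not reach is not made up. A row lasts 1/10 s, in which the tool goes at most 50 mm and 8.59 degrees, less where a joint would pass 70% of its speed; a pose out of reach is approached as far as the arm can. A call is refused whole if a number of a shift passes 0.05 or a number of a turn 8.59, either way. A call with a gripper value outside its range is refused whole. "grip" is the opening, from 0 (shut) to 1 (fully open), set as the call begins (left out, the last holds). The fingers move at their own pace and stop on an object; "newtons" is the grip in N (left out, the last holds). Time passes only in rows, so rows that do not move let the fingers close. It gives the time, the measured TCP pose, the force, the opening and the grip force at its end, in the units of the state.
- get_state(): the state, without advancing time (a new reading comes with each control period).
- eyes.capture(name): name is "scene" or "side" or "wrist"; returns (picture, depth): 384x512x3 uint8, red, green, blue; 384x512 float32, m along the optical axis (not along the pixel's ray), 0 where there is no reading.
- eyes.get_calibration(name): a dict with "fx", "fy", "cx", "cy" (pixels), "T" (4x4, takes a point from camera to world coordinates). Camera axes: x right, y up, looking along -z (the intrinsics and any distortion apply to the point x, -y, -z); pixel columns grow to the right and rows downward; lengths in m; the calibration is good to about 2 mm. A picture is of the moment at which its call begins: read the wrist's pose just before it. get_calibration takes no time and is no camera call; for the wrist camera it gives the pose at the moment of the call.
- order.finish_job(): hands the job in; it is judged then, once.
The state is a dict: "t": time; "joints": joint angles; "dq": joint speeds; "joint_torque": joint torques, N m; "position": TCP position; "eef_rot": TCP orientation; "ft_force": force on the tool from outside, world axes, zero at the start; "wrist_torque": the same for the moment, N m; "finger_gap": opening from 0.0 (shut) to 1.0 (fully open); "gripper_force": force on a finger pad.
Only numpy, scipy, OpenCV 4.12 (cv2) and the standard library are available. Lean on these libraries where they do the work, as an engineer would, in place of code of your own. Each camera call takes 0.05 s, during which the arm holds its last target. There are 200 camera calls.

## Task

The washed roller has to go back into the bottle mixer. Take the key out of its stand, slide its tip lightly along the bottom of the mixer's slot until it drops into the hidden pocket of the keeper, drag the keeper fully open (away from the control pod) and let go of the key there; then lower the roller level into its two open slots until both axle ends rest on the bottom, without letting it fall. Finally take hold of the key again, drag the keeper fully closed, and leave the key standing in it, without disturbing the jar, the tip box or the dropper bottle.

Things in the scene. Friction and masses are not known exactly. Their poses are not given: they have to be found in the camera images.
- mixer: Fixed white and grey bottle roller mixer, 260 mm (its x) by 290 mm (its y = -104 to +185). Origin on the bench at the middle of its base plate; x roughly away from the robot, z up. Base plate 18 high. A second, fixed roller (diameter 40) lies along y at x = +75, z = 66. A white housing, top at z = 60, runs from y = 107 to 185 and has the key slot in its top.
- seat (a point): Centre of the roller when home: mixer x = -70, y = 0, z = 66 mm; axle along the mixer's y. Grey cheeks, 10 mm thick, at y = -85 and +85 each have an open-topped upright slot 15 mm wide, flared to about 23 at its top (z = 98), floor at z = 60. 5 mm of endways play either way. Only the 18 mm high base plate lies below.
- slot_closed (a point): On the key slot's floor where the keeper's pocket is centred when fully closed: mixer x = -35, y = 126, z = 45 mm. The slot is straight along the mixer's x, 14 wide, from x = -51 to +51, 15 deep. Its floor is the black top of the keeper bar, which slides along x under the slot and always fills it, against about 7 N of friction, and stays where it is left.
- slot_open (a point): Same point for the keeper fully open: x = +35 mm; hard stops at both. The one pocket in the bar is 14 mm long, as wide as the slot, 30 deep (bottom at z = 15), black in black; its place is not told: at the start between x = -13 and +15. A steel tongue on the bar (y = 92 to 106, z = 76 to 83) bars the axle at the cheek y = +85 unless fully open; closed, it keeps the axle in.
- pod (a point): Middle of the top of the grey control pod on the housing: x = -95 to -23, y = 153 to 185 mm, up to z = 102. Near the closed end, fingers gripping the key across the slot (over its 40 mm width) would strike the pod; there hold it across its 22 mm thickness, fingers along the slot.
- key: Loose key, 90 mm long, 0.12 kg. Origin at its tip, z up. Round steel pin, diameter 10, bevelled 3 mm at the tip (z = 0 to 32 mm); blade 20 (its x) by 10 (z to 60); grey head 22 (its x) by 40 (its y), z = 60 to 90. Dropped, the pin is in the pocket (tip 15 mm above the bench) and the blade in the slot, so its x must lie along the slot, either way round; it then stands by itself, 2 mm of play, leaning up to 0.14 rad.
- key_tip (a point): Centre of the lower end of the key's pin; same as the key's origin.
- stand: Fixed white stand for the key, 72 (its x) by 60 by 50 mm high, origin under its centre. At the start the key stands in its well (24 by 14 mm), axes parallel to the stand's, tip 8 mm above the bench, head from 68 to 98 mm. Lugs up to 88 mm high at x = -29 to -21 and +21 to +29 mm flank the head: grip it along the stand's y, over its 40 mm width.
- roller: Loose black rubber roller, diameter 40 mm, 150 mm long, its steel axle (diameter 12) sticks out 25 mm at each end (200 mm overall); about 0.3 kg. Origin at its centre, its x along the axle, both ends alike. At the start it lies level on the cradle, axis 40 mm above the bench.
- cradle: Fixed white drying cradle, 170 (its x) by 60 mm, origin under its centre. The roller lies along its x in two notched supports, 12 mm thick, 38 mm high, at x = -60 and +60 mm; between them only an 8 mm base plate, so the roller's middle is free to grip.
- jar: Bystander: amber jar, diameter 60, 85 mm high, origin under its centre. Leave alone.
- tipbox: Bystander: black box of pipette tips, 85 by 120 by 57 mm high, origin under its centre. Leave alone.
- dropper: Bystander: small white dropper bottle, diameter 32, 70 mm high, origin under its centre. Leave alone.

How it is judged:
By the outcome, as a careful person would: the job done as asked, in the order asked, and still so for the second after the job is handed in, with the robot touching nothing.
It also fails if it takes over 72 s, if anything falls off the work surface, if the arm or the gripper's body presses on something with over 40 N, if the wrist force passes 120 N, or if a joint passes its speed limit or range.

## Working session

There is one attempt and no reset: what is moved stays moved. The work goes in short steps, Python scripts to look and compute and a tool call to move; the robot and the scene stay as the last step left them, time stands still between calls to the robot, and variables do not carry over. Pictures are saved under pics/ and viewed, at most 11 in all, crops included, and the job is handed in when it is done.

Besides the shell and the picture viewer there is one more tool, called as name(argument=value, ...), one argument or row to a line, values as JSON. jog_arm: Moves the arm, as the interface text tells. Its arguments: {"type":"object","properties":{"motion":{"type":"string"},"grip":{"type":"number"},"newtons":{"type":"number"}},"required":["motion"]}

```bash
mkdir -p pics
cat > h.py <<'E'
import numpy as np, cv2
from plant import get_state, eyes, order
def snap(n,f):
    c=eyes.get_calibration(n); p,d=eyes.capture(n)
    cv2.imwrite(f'pics/{f}.png',p[:,:,::-1]); np.savez(f'pics/{f}.npz',p=p,d=d,T=c['T'],k=[c['fx'],c['fy'],c['cx'],c['cy']]); return c
def load(f):
    return np.load(f'pics/{f}.npz')
def cloud(f):
    z=load(f); d=z['d']; fx,fy,cx,cy=z['k']; v,u=np.mgrid[:d.shape[0],:d.shape[1]]
    P=np.stack([(u-cx)/fx*d,-(v-cy)/fy*d,-d],-1); T=z['T']; W=P@T[:3,:3].T+T[:3,3]; W[d==0]=np.nan; return W
def atz(f,u,v,h):
    z=load(f); fx,fy,cx,cy=z['k']; T=z['T']; r=T[:3,:3]@np.array([(u-cx)/fx,-(v-cy)/fy,-1]); return T[:3,3]+r*(h-T[2,3])/r[2]
E
python3 - <<'E'
from h import *
for n in ['scene','side','wrist']:
    c=snap(n,n); print(n,{k:v for k,v in c.items() if k!='T'},np.round(c['T'],3).tolist())
s=get_state(); print(s['t'],s['position'],np.round(s['eef_rot'],3).tolist(),s['ft_force'],s['finger_gap'])
a=cv2.imread('pics/scene.png');b=cv2.imread('pics/side.png')
cv2.imwrite('pics/scene2.png',cv2.resize(a,(800,600)));
cv2.imwrite('pics/side2.png',cv2.resize(b,(800,600)))
E
```

```text
scene {'fx': 365.7519525079596, 'fy': 365.7519525079596, 'cx': 253.95852940488936, 'cy': 191.92316358607056} [[0.85, -0.306, 0.429, 1.039], [0.527, 0.526, -0.667, -0.65], [-0.021, 0.793, 0.609, 0.683], [0.0, 0.0, 0.0, 1.0]]
side {'fx': 390.42412205688845, 'fy': 390.42412205688845, 'cx': 254.2857380192026, 'cy': 194.62322303586473} [[-0.952, 0.155, -0.264, 0.334], [-0.306, -0.524, 0.795, 0.869], [-0.016, 0.838, 0.546, 0.678], [0.0, 0.0, 0.0, 1.0]]
wrist {'fx': 289.21216679989055, 'fy': 289.21216679989055, 'cx': 247.62430830688646, 'cy': 195.01772381226812} [[0.319, -0.906, -0.28, 0.136], [0.948, 0.304, 0.096, 0.639], [-0.002, -0.296, 0.955, 0.372], [0.0, 0.0, 0.0, 1.0]]
0.15 [0.20733265 0.61561713 0.23048067] [[-0.948, 0.319, -0.0], [0.319, 0.948, -0.001], [-0.0, -0.001, -1.0]] [ 0.24001281 -0.33615835  0.04801685] 0.9993683096806906
```

View pics/scene2.png

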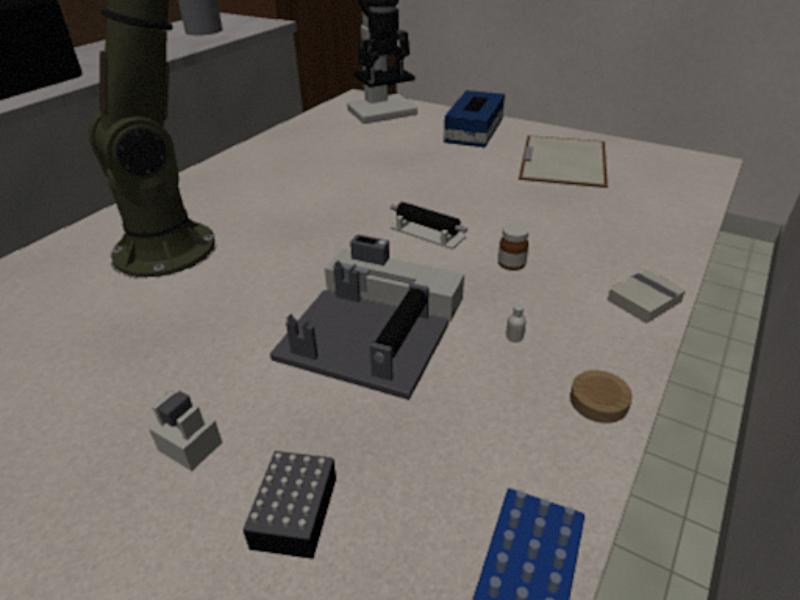

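View pics/side2.png

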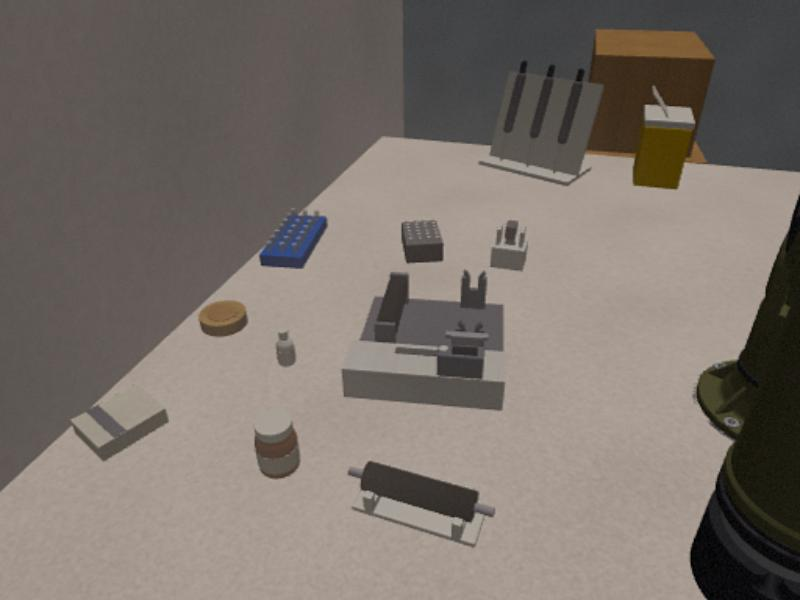

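The scene view (800x600) shows the mixer around (370,310), the key in its stand at (185,430), the roller on its cradle at (428,222), the jar at (513,248), the dropper at (516,325) and the tip box at (292,502). I'll make a top-down height map from the depth images.

Run:
```python
from h import *
from scipy import ndimage
P=[];
for f in ['scene','side']:
    W=cloud(f).reshape(-1,3); P.append(W[np.isfinite(W[:,0])])
for p in P:
    m=(p[:,0]>.3)&(p[:,0]<1)&(abs(p[:,1])<.5)&(abs(p[:,2])<.012); print('bench z',np.median(p[m,2]),m.sum())
p=np.vstack(P); m=(p[:,0]>.25)&(p[:,0]<.95)&(abs(p[:,1])<.55)&(p[:,2]>-.01)&(p[:,2]<.2); p=p[m]
r=.002; H=np.zeros((350,550)); i=((p[:,0]-.25)/r).astype(int); j=((p[:,1]+.55)/r).astype(int)
np.maximum.at(H,(i,j),p[:,2])
# image: up = +x, left=+y
im=np.clip(H/.11*255,0,255).astype(np.uint8)[::-1,::-1]
im=cv2.applyColorMap(im,cv2.COLORMAP_JET); cv2.imwrite('pics/top.png',cv2.resize(im,(800,509),interpolation=cv2.INTER_NEAREST))
B=ndimage.binary_closing(H>.013,iterations=2); L,n=ndimage.label(B)
for k in range(1,n+1):
    a=np.argwhere(L==k)
    if len(a)<60: continue
    rc=cv2.minAreaRect((a*r+[.25,-.55]).astype(np.float32)); print(k,len(a),np.round(rc[0],3),np.round(rc[1],3),round(rc[2],1),'hmax',H[L==k].max().round(3))
np.savez('pics/H.npz',p=p)
```

```text
bench z 0.0004374089171251816 51549
bench z -0.0007219306610364296 48719
1 2066 [0.48  0.351] [0.074 0.201] 86.4 hmax 0.062
2 17567 [0.558 0.008] [0.263 0.299] 9.6 hmax 0.107
3 1254 [ 0.476 -0.356] [0.068 0.076] 90.0 hmax 0.101
6 2753 [ 0.681 -0.359] [0.086 0.132] 22.9 hmax 0.061
8 840 [0.696 0.332] [0.061 0.068] 18.4 hmax 0.088
9 268 [0.794 0.113] [0.033 0.041] 23.2 hmax 0.073
10 667 [0.925 0.345] [0.114 0.038] 90.0 hmax 0.033
11 876 [ 0.928 -0.276] [0.172 0.032] 90.0 hmax 0.056
12 359 [0.932 0.039] [0.082 0.024] 90.0 hmax 0.028
```

View pics/top.png

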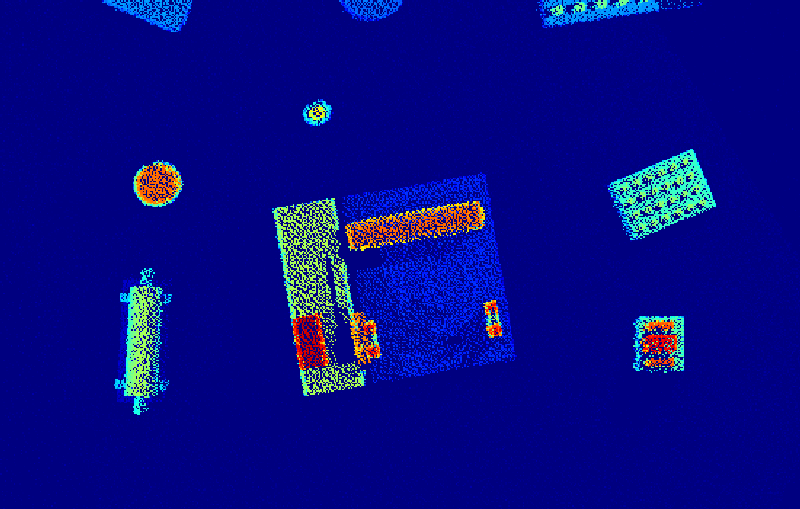

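The top map (1.375 mm/px) gives: mixer yaw about 10°, stand about square to world, and cradle axis near world x. Next I'll refine the poses by fitting the known features to the cloud.

Run:
```python
from h import *
from scipy.optimize import minimize
p=np.load('pics/H.npz')['p']
def box(q,x0,x1,y0,y1): 
    return np.hypot(np.maximum(np.maximum(x0-q[:,0],q[:,0]-x1),0),np.maximum(np.maximum(y0-q[:,1],q[:,1]-y1),0))
def sel(cx,cy,r,z0,z1): return p[(np.hypot(p[:,0]-cx,p[:,1]-cy)<r)&(p[:,2]>z0)&(p[:,2]<z1)]
def loc(q,s): c,n=np.cos(s[2]),np.sin(s[2]); d=q[:,:2]-s[:2]; return d@np.array([[c,-n],[n,c]])
def fit(q,cost,s0):
    return minimize(lambda s:cost(loc(q,s)).mean(),s0,method='Nelder-Mead',options=dict(initial_simplex=np.array(s0)+np.vstack([np.zeros(3),np.diag([.01,.01,.1])]),maxiter=2000,xatol=1e-6,fatol=1e-9))
rob=lambda d:np.minimum(d,.01)
# outline cost: points distance to nearest edge-rectangle outside + coverage via shrinkage
def rectfit(q,hx,y0,y1,s0):
    # outside penalty plus penalise rectangle edges by percentiles
    def c(l):
        o=rob(box(l,-hx,hx,y0,y1))
        return o
    return fit(q,c,s0)
q=sel(.476,-.356,.07,.056,.12)
hd=q[q[:,2]>.092]; rc=cv2.minAreaRect(hd[:,:2].astype(np.float32)); print('head',len(hd),rc,np.median(hd[:,2]))
st=sel(.476,-.356,.07,.03,.12); print('stand',cv2.minAreaRect(st[:,:2].astype(np.float32)))
r=rectfit(st,.036,-.030,.030,[.476,-.356,0.]); print('standfit',r.x,r.fun)
lg=q[(q[:,2]<.092)&(q[:,2]>.08)]
for s in (1,-1):
    a=lg[(lg[:,0]-.476)*s>.015]; print('lug',a.mean(0),np.ptp(a,axis=0))
m=sel(.558,.008,.24,.012,.12)
r=rectfit(m,.13,-.104,.185,[.565,-.032,.17]); M=r.x; print('mixer',M,np.degrees(M[2]),r.fun)
l=loc(m,M)
f=(m[:,2]>.068)&(l[:,0]>.04)&(abs(l[:,1])<.07)
print('fixed roller x by y',[(round(y,3),np.round(np.percentile(l[f&(abs(l[:,1]-y)<.012),0],[2,50,98]),4)) for y in (-.05,0,.05)])
pod=(m[:,2]>.095)&(l[:,1]>.14); print('pod',np.percentile(l[pod],[1,99],axis=0))
h=(m[:,2]>.05)&(m[:,2]<.07)&(l[:,1]>.1); print('housing',np.percentile(l[h],[1,99],axis=0),np.median(m[h,2]))
t=(m[:,2]>.072)&(m[:,2]<.09)&(l[:,1]>.090)&(l[:,1]<.12); print('tongue',np.percentile(l[t],[2,98],axis=0),t.sum())
for y in(-.085,.085):
    c=(m[:,2]>.085)&(abs(l[:,1]-y)<.008)&(l[:,0]<0); print('cheek',np.percentile(l[c],[2,50,98],axis=0),c.sum())
ro=sel(.48,.351,.13,.045,.07); print('roller', cv2.minAreaRect(ro[:,:2].astype(np.float32)),ro.mean(0),np.percentile(ro[:,2],99))
k=ro[ro[:,2]>.056]; rc=cv2.fitLine(k[:,:2].astype(np.float32),cv2.DIST_HUBER,0,.001,.001).ravel(); print(rc,np.degrees(np.arctan2(rc[1],rc[0])),k[:,0].min(),k[:,0].max())
np.save('mixer.npy',M)
```

```text
head 206 ((0.47785675525665283, -0.35619252920150757), (0.024684445932507515, 0.04398064315319061), 0.5327532887458801) 0.0974822471389154
stand ((0.47782257199287415, -0.35534748435020447), (0.06822969764471054, 0.07599778473377228), 89.53695678710938)
standfit [ 0.47830934 -0.35784349 -0.00135773] 0.00020341595089291948
lug [ 0.5038173  -0.35766762  0.08586734] [0.01228098 0.04129933 0.01002279]
lug [ 0.45298469 -0.35861842  0.08713139] [0.01010585 0.03719994 0.00906165]
mixer [ 0.56585104 -0.02997751  0.16416002] 9.405676198891749 6.654871395972169e-05
fixed roller x by y [(-0.05, array([0.0566, 0.0779, 0.0947])), (0, array([0.0559, 0.0777, 0.0942])), (0.05, array([0.0562, 0.0776, 0.0939]))]
pod [[-0.09387907  0.14837516]
 [-0.02362279  0.18561178]]
housing [[-0.12843058  0.10162115]
 [ 0.12880918  0.18565364]] 0.059465279373040414
tongue [[-0.09803614  0.09018578]
 [ 0.07863804  0.10704953]] 209
cheek [[-0.09190845 -0.09265782]
 [-0.07798014 -0.0864595 ]
 [-0.04718176 -0.07916603]] 85
cheek [[-0.09181367  0.07742825]
 [-0.07930889  0.08484608]
 [-0.04626784  0.0905071 ]] 88
roller ((0.48010337352752686, 0.35245734453201294), (0.047055453062057495, 0.197148397564888), 86.89393615722656) [0.47962228 0.35787581 0.05467134] 0.06119539184034976
[ 0.9985087  -0.05459252  0.47955555  0.3548383 ] -3.1294768 0.40573744940412565 0.5563388752416303
```

```bash
cat >> h.py <<'E'
def plan(*wps, step=.045, cur=None):
    """wps: (x,y,z,yaw of tool y in deg); prints rows in tool axes"""
    s=get_state(); R=s['eef_rot']; p=np.array(s['position']); yw=np.degrees(np.arctan2(R[1,1],R[0,1]))
    print('t',round(s['t'],2),'pos',np.round(p,4),'yaw',round(yw,2),'F',np.round(s['ft_force'],1),'gap',round(s['finger_gap'],3),'gf',s['gripper_force'])
    for w in wps:
        d=np.array(w[:3])-p; dy=(w[3]-yw+180)%360-180
        n=max(1,int(np.ceil(max(np.linalg.norm(d)/step,abs(dy)/8.2))))
        out=[]
        for i in range(n):
            a=np.radians(yw); ty=np.array([np.cos(a),np.sin(a),0]); tz=np.array([0,0,-1.]); tx=np.cross(ty,tz)
            rem=(np.array(w[:3])-p)/(n-i); q=np.round([rem@tx,rem@ty,rem@tz],3+(n<3)); t=round((w[3]-yw+180)%360-180,1)/(n-i); t=round(t,1)
            out.append(f'{q[0]:g} {q[1]:g} {q[2]:g} {t:g}'); p=p+q[0]*tx+q[1]*ty+q[2]*tz; yw+= -t if False else 0
            yw+=t; out[-1]=f'{q[0]:g} {q[1]:g} {q[2]:g} {-t:g}'
        for i in range(0,n,5): print('; '.join(out[i:i+5]))
        print('--')
def mix(x,y):
    M=np.load('mixer.npy'); c,s=np.cos(M[2]),np.sin(M[2]); return M[0]+c*x-s*y, M[1]+s*x+c*y
E
python3 -c "
from h import *
plan((.52,.30,.231,90),(.55,-.1,.231,90),(.478,-.357,.2,90))"
```

```text
t 0.15 pos [0.2073 0.6156 0.2305] yaw 71.39 F [ 0.2 -0.3  0. ] gap 0.999 gf 0.0
-0.04 -0.02 -0 -1.9; -0.039 -0.021 -0 -1.9; -0.038 -0.023 -0 -1.8; -0.038 -0.024 -0 -1.9; -0.037 -0.025 -0 -1.8
-0.036 -0.026 -0 -1.9; -0.035 -0.027 -0 -1.8; -0.034 -0.028 -0 -1.9; -0.033 -0.029 -0 -1.8; -0.032 -0.031 -0.001 -1.9
--
-0.003 -0.044 0 -0; -0.003 -0.044 0 -0; -0.003 -0.045 0 -0; -0.004 -0.044 0 -0; -0.003 -0.045 0 -0
-0.004 -0.044 0 -0; -0.003 -0.045 0 -0; -0.004 -0.044 0 -0; -0.003 -0.045 0 -0
--
0.012 -0.043 0.005 -0; 0.012 -0.043 0.005 -0; 0.012 -0.043 0.005 -0; 0.012 -0.043 0.005 -0; 0.012 -0.042 0.006 -0
0.012 -0.043 0.005 -0
--
```

jog_arm(
  motion="-0.04 -0.02 0 -1.9; -0.039 -0.021 0 -1.9; -0.038 -0.023 0 -1.8; -0.038 -0.024 0 -1.9; -0.037 -0.025 0 -1.8",
  grip=1,
)

```text
t: 0.65
position: [0.3653, 0.4558, 0.2311]
eef_rot: [[-0.987, 0.16, -0.0], [0.16, 0.987, -0.0], [0.0, -0.0, -1.0]]
ft_force: [1.3, 0.4, 0.0]
finger_gap: 1.002
gripper_force: 0.0
```

jog_arm(
  motion="-0.036 -0.026 0 -1.9; -0.035 -0.027 0 -1.8; -0.034 -0.028 0 -1.9; -0.033 -0.029 0 -1.8; -0.032 -0.031 0 -1.9",
)

```text
t: 1.15
position: [0.5208, 0.299, 0.2312]
eef_rot: [[-1.0, -0.002, -0.0], [-0.002, 1.0, 0.0], [0.0, 0.0, -1.0]]
ft_force: [1.1, 0.1, -0.3]
finger_gap: 0.999
gripper_force: 0.0
```

jog_arm(
  motion="-0.003 -0.044 0 0; -0.003 -0.044 0 0; -0.003 -0.045 0 0; -0.004 -0.044 0 0; -0.003 -0.045 0 0",
)

```text
t: 1.65
position: [0.5356, 0.0766, 0.2311]
eef_rot: [[-1.0, -0.0, -0.0], [-0.0, 1.0, 0.0], [0.0, 0.0, -1.0]]
ft_force: [0.7, -0.3, 0.1]
finger_gap: 1.004
gripper_force: 0.0
```

jog_arm(
  motion="-0.004 -0.044 0 0; -0.003 -0.045 0 0; -0.004 -0.044 0 0; -0.003 -0.045 0 0",
)

```text
t: 2.05
position: [0.5496, -0.1012, 0.2313]
eef_rot: [[-1.0, -0.0, 0.0], [-0.0, 1.0, 0.0], [-0.0, 0.0, -1.0]]
ft_force: [0.6, 0.7, -0.1]
finger_gap: 0.996
gripper_force: 0.0
```

jog_arm(
  motion="0.012 -0.043 0.005 0; 0.012 -0.043 0.005 0; 0.012 -0.043 0.005 0; 0.012 -0.043 0.005 0; 0.012 -0.042 0.005 0",
)

```text
t: 2.55
position: [0.489, -0.3152, 0.206]
eef_rot: [[-1.0, 0.0, 0.0], [0.0, 1.0, 0.0], [-0.0, 0.0, -1.0]]
ft_force: [0.9, 0.7, 0.2]
finger_gap: 1.001
gripper_force: 0.0
```

jog_arm(
  motion="0.012 -0.043 0.005 0; 0 0 0 0; 0 0 0 0",
)

```text
t: 2.85
position: [0.4768, -0.3577, 0.2008]
eef_rot: [[-1.0, 0.003, -0.001], [0.003, 1.0, 0.0], [0.001, 0.0, -1.0]]
ft_force: [1.3, 0.8, -0.5]
finger_gap: 1.003
gripper_force: 0.0
```

Run:
```python
from h import *
snap('wrist','w1'); W=cloud('w1'); q=W.reshape(-1,3); q=q[np.isfinite(q[:,0])]
print(np.isfinite(W[...,0]).mean())
h=q[(abs(q[:,2]-.098)<.004)&(np.hypot(q[:,0]-.478,q[:,1]+.357)<.05)]
print(len(h),cv2.minAreaRect(h[:,:2].astype(np.float32)),np.percentile(h,[2,98],axis=0))
cv2.imwrite('pics/w1b.png',cv2.resize(cv2.imread('pics/w1.png'),(800,600)))
```

```text
0.9959564208984375
1030 ((0.4777945578098297, -0.3572782874107361), (0.021367408335208893, 0.03982219845056534), 0.3497949242591858) [[ 0.46776905 -0.37615878  0.09460702]
 [ 0.48816143 -0.3384912   0.09880022]]
```

View pics/w1b.png

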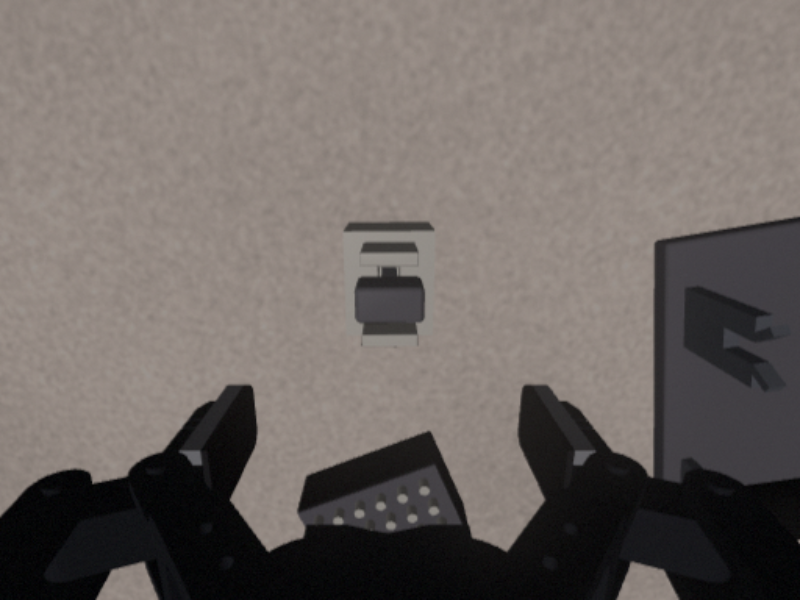

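The wrist view shows the key head centred at (390,300) between its lugs, measured at (0.4778, -0.3573) and square, as expected. I'm going down to grip it.

jog_arm(
  motion="-0.001 0 0.03 0; 0 0 0.035 0; 0 0 0.035 0; 0 0 0.025 0; 0 0 0.01 0",
)

```text
t: 3.4
position: [0.4787, -0.3532, 0.0635]
eef_rot: [[-1.0, -0.003, -0.003], [-0.003, 1.0, 0.003], [0.003, 0.003, -1.0]]
ft_force: [-0.0, -0.4, 0.2]
finger_gap: 0.997
gripper_force: 0.0
```

jog_arm(
  motion="0 0 0 0; 0 0 0 0; 0 0 0 0; 0 0 0 0; 0 0 0 0",
  grip=0,
  newtons=60,
)

```text
t: 3.9
position: [0.4801, -0.3573, 0.0682]
eef_rot: [[-1.0, 0.0, 0.003], [0.0, 1.0, -0.001], [-0.003, -0.001, -1.0]]
ft_force: [-0.2, 0.1, 6.2]
finger_gap: 0.458
gripper_force: 60.4
```

jog_arm(
  motion="0 0 0 0; 0 0 0 0; 0 0 0 0; 0 0 0 0; 0 0 0 0",
)

```text
t: 4.4
position: [0.4801, -0.3574, 0.0682]
eef_rot: [[-1.0, 0.0, 0.003], [0.0, 1.0, -0.001], [-0.003, -0.001, -1.0]]
ft_force: [-0.6, 0.4, 7.2]
finger_gap: 0.457
gripper_force: 60.5
```

```bash
python3 -c "
from h import *
a=mix(.025,.126);print(a,mix(.035,.126),mix(-.035,.126),mix(-.07,0))
s=get_state();p=s['position']
plan((p[0],p[1],.2,90),(.56,-.2,.2,95),(*a,.2,99.4))"
```

```text
(np.float64(0.5699235484624074), np.float64(0.0984141359791608)) (np.float64(0.579789108225712), np.float64(0.10004837297441792)) (np.float64(0.5107301898825803), np.float64(0.08860871400761797)) (np.float64(0.49679211685125446), np.float64(-0.04141716849341882))
t 4.4 pos [ 0.4801 -0.3574  0.0682] yaw 89.99 F [-0.6  0.4  7.2] gap 0.457 gf 60.470731258392334
0 0 -0.044 -0; 0 0 -0.044 -0; 0 0 -0.044 -0
--
-0.02 0.039 0 -1.2; -0.021 0.039 0 -1.3; -0.022 0.039 0 -1.2; -0.022 0.038 0 -1.3
--
-0.005 0.042 0 -0.6; -0.006 0.042 0 -0.6; -0.006 0.042 0 -0.6; -0.006 0.042 0 -0.6; -0.007 0.042 0 -0.7
-0.007 0.042 0 -0.6; -0.008 0.043 0 -0.7
--
```

jog_arm(
  motion="0 0 -0.01 0; 0 0 -0.02 0; 0 0 -0.03 0; 0 0 -0.035 0; 0 0 -0.04 0",
)

```text
t: 4.9
position: [0.4778, -0.3561, 0.202]
eef_rot: [[-1.0, 0.001, -0.002], [0.001, 1.0, 0.001], [0.002, 0.001, -1.0]]
ft_force: [0.4, -0.5, -0.8]
finger_gap: 0.461
gripper_force: 60.7
```

jog_arm(
  motion="-0.02 0.039 0 -1.2; -0.021 0.039 0 -1.3; -0.022 0.039 0 -1.2; -0.022 0.038 0 -1.3",
)

```text
t: 5.3
position: [0.5591, -0.1973, 0.2018]
eef_rot: [[-0.996, -0.087, 0.0], [-0.087, 0.996, 0.0], [-0.0, 0.0, -1.0]]
ft_force: [-0.3, 0.8, -0.4]
finger_gap: 0.455
gripper_force: 60.9
```

jog_arm(
  motion="-0.005 0.042 0 -0.6; -0.006 0.042 0 -0.6; -0.006 0.042 0 -0.6; -0.006 0.042 0 -0.6; -0.007 0.042 0 -0.7",
)

```text
t: 5.8
position: [0.5655, 0.0144, 0.2018]
eef_rot: [[-0.99, -0.141, 0.0], [-0.141, 0.99, -0.0], [-0.0, -0.0, -1.0]]
ft_force: [-0.2, 0.2, -2.0]
finger_gap: 0.455
gripper_force: 60.9
```

jog_arm(
  motion="-0.007 0.042 0 -0.6; -0.008 0.043 0 -0.7; 0 0 0 0; 0 0 0 0",
)

```text
t: 6.2
position: [0.5679, 0.1005, 0.2013]
eef_rot: [[-0.986, -0.166, -0.001], [-0.166, 0.986, -0.001], [0.001, -0.001, -1.0]]
ft_force: [0.1, -1.2, -1.6]
finger_gap: 0.461
gripper_force: 60.9
```

Run:
```python
from h import *
plan()
for n in ['wrist','scene','side']: snap(n,n+'2')
s=get_state(); T=s['position']; M=np.load('mixer.npy')
a=cv2.imread('pics/wrist2.png')
def crop(f,c,r):
    z=load(f); 
    q=np.linalg.inv(z['T'])@np.append(c,1); fx,fy,cx,cy=z['k']; u=int(cx+fx*q[0]/-q[2]); v=int(cy-fy*q[1]/-q[2]); 
    u0=max(0,u-r);v0=max(0,v-r); im=cv2.imread(f'pics/{f}.png')[v0:v+r,u0:u+r]; k=400//(2*r); print(f,'crop origin',u0,v0,'scale',k); return cv2.resize(im,None,fx=k,fy=k,interpolation=cv2.INTER_CUBIC)
c=np.array([T[0],T[1],.1])
A=crop('scene2',c,50);B=crop('side2',c,50); h=min(A.shape[0],B.shape[0])
top=np.hstack([A[:h],B[:h]]); cv2.imwrite('pics/two.png',top); print(top.shape)
cv2.imwrite('pics/w2b.png',cv2.resize(a,(800,600)))
```

```text
t 6.2 pos [0.5679 0.1005 0.2013] yaw 99.56 F [ 0.1 -1.2 -1.6] gap 0.461 gf 60.89081525802612
scene2 crop origin 205 116 scale 4
side2 crop origin 213 161 scale 4
(400, 800, 3)
```

View pics/two.png

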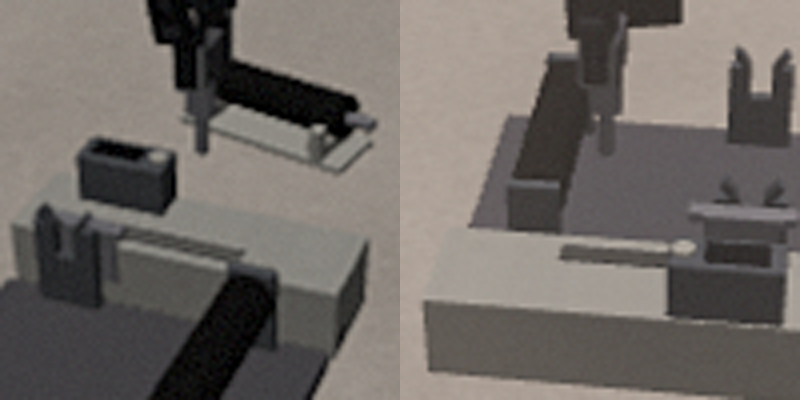

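View pics/w2b.png

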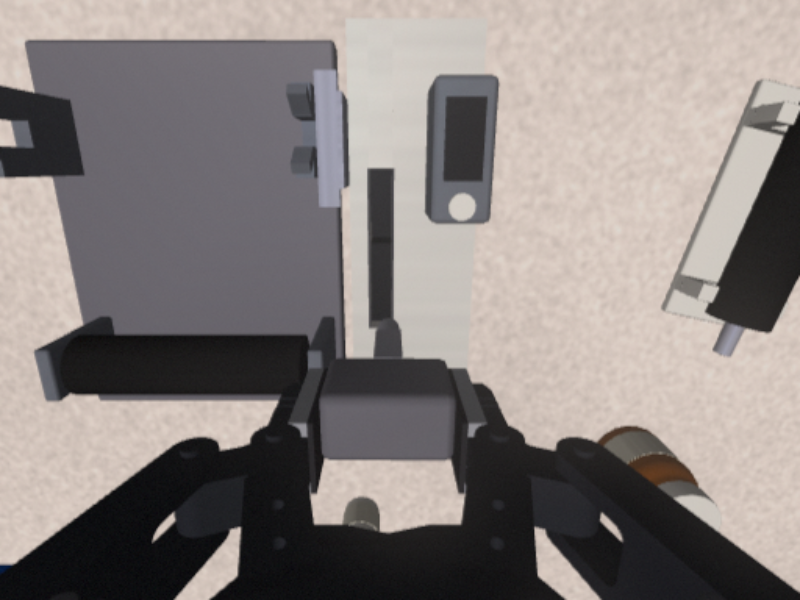

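The crops show the key upright in the gripper, with its tip at scene px (255.8,154) and side px (264.5,199.5). In the wrist view the slot runs from (380,168) to (380,327).

Run:
```python
from h import *
def ray(f,u,v):
    z=load(f); fx,fy,cx,cy=z['k']; T=z['T']; r=T[:3,:3]@np.array([(u-cx)/fx,-(v-cy)/fy,-1]); return T[:3,3],r/np.linalg.norm(r)
o1,d1=ray('scene2',255.8,153.8);o2,d2=ray('side2',264.5,199.3)
ts=np.linalg.lstsq(np.stack([d1,-d2],1),o2-o1,rcond=None)[0]; a=o1+ts[0]*d1;b=o2+ts[1]*d2; print('tip',a,b)
M=np.load('mixer.npy'); c,s=np.cos(M[2]),np.sin(M[2]); Rm=np.array([[c,-s],[s,c]])
tm=((a+b)/2)[:2]; print('tip mixer',(tm-M[:2])@Rm)
W=cloud('wrist2'); l=(W[...,:2]-M[:2])@Rm; z=W[...,2]
# housing corners/edges, slot, pod as seen by wrist
ho=(abs(z-.06)<.004)&(l[...,1]>.1)&(l[...,1]<.19); print('housing z',np.median(z[ho]),'y',np.percentile(l[ho][:,1],[.5,99.5]),'x min',np.percentile(l[ho][:,0],.3))
sl=(z<.054)&(z>.03)&(abs(l[...,1]-.126)<.015)&(abs(l[...,0])<.06); print('slotfloor',sl.sum(),np.median(z[sl]),np.percentile(l[sl],[2,50,98],axis=0))
for lo in(-.045,-.02,.005):
    k=sl&(l[...,0]>lo)&(l[...,0]<lo+.02); print(lo,np.percentile(l[k][:,1],[3,50,97]) if k.any() else 0)
for (u,v) in [(369,168),(393,168),(370,325),(393,325)]:
    q=atz('wrist2',u*.64,v*.64,.06); print((u,v),(q[:2]-M[:2])@Rm)
p=(abs(z-.102)<.004)&(l[...,1]>.14); print('pod',np.percentile(l[p],[1,99],axis=0))
tg=(abs(z-.083)<.004)&(l[...,1]>.085)&(l[...,1]<.112); print('tongue',np.percentile(l[tg],[2,98],axis=0))
# colour along the slot
im=load('wrist2')['p']; print([int(im[v,240:248].mean()) for v in range(106,208,3)])
```

```text
tip [0.56682085 0.10032239 0.13932462] [0.56393927 0.09899418 0.13999514]
tip mixer [0.02072092 0.12796994]
housing z 0.05961687123455747 y [0.10396439 0.18146664] x min -0.12861492260237753
slotfloor 1231 0.044593911479932524 [[-0.04850044  0.11597248]
 [ 0.00349656  0.12256811]
 [ 0.05099324  0.13004117]]
-0.045 [0.11592662 0.12261045 0.12964116]
-0.02 [0.11595448 0.12236643 0.12924025]
0.005 [0.11605476 0.12254063 0.13001275]
(369, 168) [-0.04997522  0.1164648 ]
(393, 168) [-0.05002115  0.13087216]
(370, 325) [0.05005589 0.11627852]
(393, 325) [0.05000092 0.13158796]
pod [[-0.09257499  0.15016151]
 [-0.02369001  0.18121723]]
tongue [[-0.09738836  0.08609829]
 [ 0.05941085  0.10268323]]
[206, 58, 57, 57, 55, 57, 56, 55, 55, 54, 54, 54, 53, 53, 52, 48, 40, 51, 51, 51, 51, 51, 50, 50, 49, 49, 49, 48, 48, 48, 48, 47, 47, 71]
```

Run:
```python
from h import *
M=np.load('mixer.npy'); c,s=np.cos(M[2]),np.sin(M[2]); Rm=np.array([[c,-s],[s,c]])
W=cloud('wrist2'); l=(W[...,:2]-M[:2])@Rm
for v in range(108,208,4): print(v,np.round(np.nanmedian(W[v,240:248,2]),4),np.round(np.nanmedian(l[v,240:248,0]),4),end=' | ')
q=atz('wrist2',244,154,.045);print('line',(q[:2]-M[:2])@Rm)
plan((*mix(.026,.1235),.2,99.4),(*mix(.026,.1235),.115,99.4))
```

```text
108 0.044 -0.0494 | 112 0.0448 -0.0456 | 116 0.0444 -0.0418 | 120 0.0444 -0.0379 | 124 0.0445 -0.034 | 128 0.0446 -0.0301 | 132 0.0448 -0.0262 | 136 0.0444 -0.0222 | 140 0.0448 -0.0182 | 144 0.0145 -0.0103 | 148 0.0149 -0.0059 | 152 0.0186 -0.0019 | 156 0.0447 -0.0018 | 160 0.0446 0.0024 | 164 0.0447 0.0067 | 168 0.0447 0.0109 | 172 0.045 0.0151 | 176 0.0444 0.0196 | 180 0.0442 0.024 | 184 0.0446 0.0283 | 188 0.0447 0.0327 | 192 0.0449 0.0371 | 196 0.0449 0.0417 | 200 0.0447 0.0463 | 204 0.0447 0.0509 | line [-0.00388329  0.12359822]
t 6.35 pos [0.5685 0.0973 0.2015] yaw 99.23 F [ 0.8 -0.4 -1. ] gap 0.461 gf 60.891380310058594
-0.0026 -0.0017 0.0015 -0.2
--
-0 0 0.0425 0; -0 0 0.0425 0
--
```

```bash
python3 -c "
from h import *
plan((*mix(.012,.1235),.2,99.4),(*mix(.012,.1235),.112,99.4))"
```

```text
t 6.35 pos [0.5685 0.0973 0.2015] yaw 99.23 F [ 0.8 -0.4 -1. ] gap 0.461 gf 60.891380310058594
0.0114 -0.0017 0.0015 -0.2
--
-0 -0 0.044 0; -0 -0 0.044 0
--
```

jog_arm(
  motion="0.0114 -0.0017 0.0015 -0.2; 0 0 0.03 0; 0 0 0.03 0; 0 0 0.02 0; 0 0 0.005 0",
)

```text
t: 6.85
position: [0.5548, 0.0941, 0.1123]
eef_rot: [[-0.986, -0.165, -0.005], [-0.165, 0.986, -0.001], [0.005, -0.001, -1.0]]
ft_force: [0.2, 0.4, -1.0]
finger_gap: 0.455
gripper_force: 60.8
```

jog_arm(
  motion="0 0 0 0; 0 0 0 0; 0 0 0 0",
)

```text
t: 7.15
position: [0.5585, 0.0958, 0.1164]
eef_rot: [[-0.986, -0.166, 0.003], [-0.166, 0.986, 0.001], [-0.003, 0.0, -1.0]]
ft_force: [0.6, 0.4, -2.5]
finger_gap: 0.457
gripper_force: 60.8
```

```bash
cat >> h.py <<'E'
def mixl():
    s=get_state(); M=np.load('mixer.npy'); c,n=np.cos(M[2]),np.sin(M[2]); Rm=np.array([[c,-n],[n,c]]); p=s['position']
    R=s['eef_rot']; print('t',round(s['t'],2),'tcp in mixer',np.round((p[:2]-M[:2])@Rm*1e3,1),'z',round(p[2]*1e3,1),'yaw',round(np.degrees(np.arctan2(R[1,1],R[0,1])),2),'F mixer',np.round(s['ft_force'][:2]@Rm,1),np.round(s['ft_force'][2],1),'gap',round(s['finger_gap'],3))
E
python3 -c "
from h import *
mixl()"
```

```text
t 7.15 tcp in mixer [ 13.3 125.3] z 116.4 yaw 99.57 F mixer [0.7 0.3] -2.5 gap 0.457
```

The tip is already about 4 mm inside the slot with no side load. Now I'm easing down to the floor.

jog_arm(
  motion="0 0 0.004 0; 0 0 0.004 0; 0 0 0 0; 0 0 0 0",
)

```text
t: 7.55
position: [0.5573, 0.0958, 0.1066]
eef_rot: [[-0.986, -0.167, -0.0], [-0.167, 0.986, -0.0], [0.0, -0.0, -1.0]]
ft_force: [0.9, 0.6, -1.3]
finger_gap: 0.456
gripper_force: 60.8
```

jog_arm(
  motion="0 0 0.002 0; 0 0 0 0; 0 0 0 0",
)

```text
t: 7.85
position: [0.5578, 0.0959, 0.1052]
eef_rot: [[-0.986, -0.167, 0.001], [-0.167, 0.986, 0.0], [-0.001, 0.0, -1.0]]
ft_force: [0.3, 0.7, 2.6]
finger_gap: 0.458
gripper_force: 61.2
```

jog_arm(
  motion="0 0 0.002 0; 0 0 0 0; 0 0 0 0",
)

```text
t: 8.15
position: [0.5582, 0.0959, 0.105]
eef_rot: [[-0.986, -0.166, 0.001], [-0.166, 0.986, 0.001], [-0.002, 0.001, -1.0]]
ft_force: [-3.4, -1.3, 11.9]
finger_gap: 0.454
gripper_force: 62.6
```

jog_arm(
  motion="0.003 0 -0.001 0; 0.003 0 0 0; 0.003 0 0 0; 0 0 0 0",
)

```text
t: 8.55
position: [0.55, 0.0946, 0.1052]
eef_rot: [[-0.986, -0.167, 0.004], [-0.167, 0.986, 0.001], [-0.004, 0.0, -1.0]]
ft_force: [3.1, 0.9, 6.8]
finger_gap: 0.456
gripper_force: 61.6
```

jog_arm(
  motion="0.003 0 0 0; 0.003 0 0 0; 0 0 0 0",
)

```text
t: 8.85
position: [0.5436, 0.0936, 0.1049]
eef_rot: [[-0.986, -0.167, 0.003], [-0.167, 0.986, 0.001], [-0.003, 0.0, -1.0]]
ft_force: [1.0, 0.4, 6.3]
finger_gap: 0.457
gripper_force: 61.6
```

jog_arm(
  motion="0.002 0 0 0; 0.002 0 0 0; 0 0 0 0",
)

```text
t: 9.15
position: [0.5367, 0.0922, 0.1025]
eef_rot: [[-0.986, -0.167, -0.004], [-0.167, 0.986, -0.001], [0.004, -0.0, -1.0]]
ft_force: [-0.4, 0.3, -1.3]
finger_gap: 0.46
gripper_force: 60.9
```

```bash
python3 -c "
from h import *
mixl()"
```

```text
t 9.15 tcp in mixer [ -8.8 125.3] z 102.5 yaw 99.59 F mixer [-0.4  0.4] -1.3 gap 0.46
```

The tip sank and the load vanished at mixer x ≈ -9, so it is in the pocket. I'll lower it part way, to stay clear of the pod.

jog_arm(
  motion="0 0 0.003 0; 0 0 0.003 0; 0 0 0 0; 0 0 0 0",
)

```text
t: 9.55
position: [0.5385, 0.0926, 0.0975]
eef_rot: [[-0.986, -0.167, -0.001], [-0.167, 0.986, -0.0], [0.001, -0.0, -1.0]]
ft_force: [-0.3, -0.4, -1.6]
finger_gap: 0.46
gripper_force: 60.9
```

```bash
python3 -c "
from h import *
mixl()"
```

```text
t 9.55 tcp in mixer [ -7.  125.4] z 97.5 yaw 99.59 F mixer [-0.4 -0.3] -1.6 gap 0.46
```

jog_arm(
  motion="-0.003 0 0 0; -0.004 0 0 0; -0.004 0 0 0; -0.004 0 0 0; -0.004 0 0 0",
)

```text
t: 10.05
position: [0.5544, 0.0953, 0.097]
eef_rot: [[-0.986, -0.167, -0.008], [-0.167, 0.986, -0.001], [0.008, 0.0, -1.0]]
ft_force: [-7.0, -1.0, 4.0]
finger_gap: 0.459
gripper_force: 61.2
```

```bash
python3 -c "
from h import *
mixl()"
```

```text
t 10.05 tcp in mixer [  9.2 125.4] z 97.0 yaw 99.59 F mixer [-7.1  0.1] 4.0 gap 0.459
```

jog_arm(
  motion="0 0 0.006 0; 0 0 0.006 0; 0 0 0.004 0; 0 0 0 0; 0 0 0 0",
)

```text
t: 10.55
position: [0.5554, 0.0954, 0.0806]
eef_rot: [[-0.986, -0.167, -0.005], [-0.167, 0.986, -0.001], [0.005, -0.0, -1.0]]
ft_force: [-4.7, -0.5, -3.7]
finger_gap: 0.457
gripper_force: 60.6
```

jog_arm(
  motion="-0.004 0 0 0; -0.005 0 0 0; -0.005 0 0 0; -0.004 0 0 0; 0 0 0 0",
)

```text
t: 11.05
position: [0.5731, 0.0984, 0.0806]
eef_rot: [[-0.986, -0.167, -0.005], [-0.167, 0.986, -0.001], [0.006, -0.0, -1.0]]
ft_force: [-5.2, -1.1, -3.3]
finger_gap: 0.459
gripper_force: 60.7
```

```bash
python3 -c "
from h import *
mixl()"
```

```text
t 11.05 tcp in mixer [ 28.1 125.5] z 80.6 yaw 99.6 F mixer [-5.3 -0.2] -3.3 gap 0.459
```

jog_arm(
  motion="-0.004 0 0 0; -0.003 0 0 0; -0.002 0 0 0; 0 0 0 0",
)

```text
t: 11.45
position: [0.5817, 0.0999, 0.0805]
eef_rot: [[-0.986, -0.167, -0.006], [-0.167, 0.986, -0.001], [0.006, -0.0, -1.0]]
ft_force: [-5.8, -0.9, -2.5]
finger_gap: 0.46
gripper_force: 60.7
```

```bash
python3 -c "
from h import *
mixl()"
```

```text
t 11.45 tcp in mixer [ 36.9 125.5] z 80.5 yaw 99.59 F mixer [-5.9  0. ] -2.5 gap 0.46
```

jog_arm(
  motion="-0.002 0 0 0; -0.002 0 0 0; 0 0 0 0",
)

```text
t: 11.75
position: [0.5856, 0.1005, 0.0806]
eef_rot: [[-0.986, -0.167, -0.006], [-0.167, 0.986, -0.001], [0.006, -0.0, -1.0]]
ft_force: [-6.9, -1.0, -2.5]
finger_gap: 0.456
gripper_force: 60.7
```

jog_arm(
  motion="-0.002 0 0 0; 0 0 0 0; 0 0 0 0",
)

```text
t: 12.05
position: [0.5867, 0.1008, 0.0805]
eef_rot: [[-0.986, -0.167, -0.008], [-0.167, 0.986, -0.001], [0.008, 0.0, -1.0]]
ft_force: [-8.4, -1.8, 0.1]
finger_gap: 0.46
gripper_force: 60.8
```

```bash
python3 -c "
from h import *
mixl()"
```

```text
t 12.05 tcp in mixer [ 41.9 125.6] z 80.5 yaw 99.59 F mixer [-8.5 -0.4] 0.1 gap 0.46
```

jog_arm(
  motion="-0.002 0 0 0; -0.002 0 0 0; 0 0 0 0",
)

```text
t: 12.35
position: [0.5905, 0.1016, 0.0805]
eef_rot: [[-0.986, -0.167, -0.008], [-0.167, 0.986, -0.001], [0.008, 0.0, -1.0]]
ft_force: [-8.4, -1.8, -1.1]
finger_gap: 0.456
gripper_force: 60.7
```

```bash
python3 -c "
from h import *
mixl()"
```

```text
t 12.35 tcp in mixer [ 45.9 125.7] z 80.5 yaw 99.6 F mixer [-8.6 -0.4] -1.1 gap 0.456
```

Run:
```python
from h import *
c=snap('wrist','w3')
M=np.load('mixer.npy'); cc,s=np.cos(M[2]),np.sin(M[2]); Rm=np.array([[cc,-s],[s,cc]])
for f in('wrist2','w3'):
    W=cloud(f); l=(W[...,:2]-M[:2])@Rm; z=W[...,2]
    t=(z>.078)&(z<.088)&(l[...,1]>.091)&(l[...,1]<.101)&(l[...,0]<.02); print(f,'tongue',t.sum(),np.percentile(l[t][:,0],[1,99]))
    p=(abs(z-.102)<.004)&(l[...,1]>.14)&(l[...,0]<0); print('pod',np.percentile(l[p],[1,99],axis=0))
    ho=(abs(z-.06)<.003)&(l[...,1]>.1)&(l[...,1]<.19)&(l[...,0]<0); print('hous y',np.percentile(l[ho][:,1],[.5,99.5]),'xmin',np.percentile(l[ho][:,0],.3))
cv2.imwrite('pics/w3b.png',cv2.resize(cv2.imread('pics/w3.png'),(800,600)))
snap('scene','sc3'); snap('side','sd3')
A=cv2.imread('pics/sc3.png')[116:216,200:300];B=cv2.imread('pics/sd3.png')[161:261,213:313]
cv2.imwrite('pics/two3.png',np.hstack([cv2.resize(i,(400,400),interpolation=cv2.INTER_CUBIC) for i in(A,B)]))
```

```text
wrist2 tongue 1027 [-0.0986211 -0.0296356]
pod [[-0.09257499  0.15016151]
 [-0.02369001  0.18121723]]
hous y [0.10389151 0.18117542] xmin -0.12872184340429602
w3 tongue 3246 [-0.05338572  0.0153468 ]
pod [[-0.06573805  0.15019622]
 [-0.02273918  0.18079202]]
hous y [0.10311549 0.18109066] xmin -0.07896900768882002
```

View pics/w3b.png

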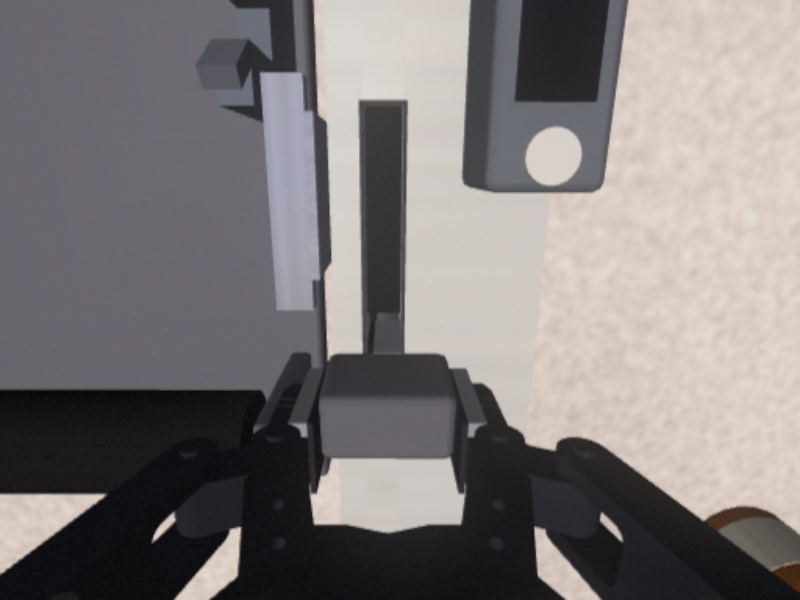

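View pics/two3.png

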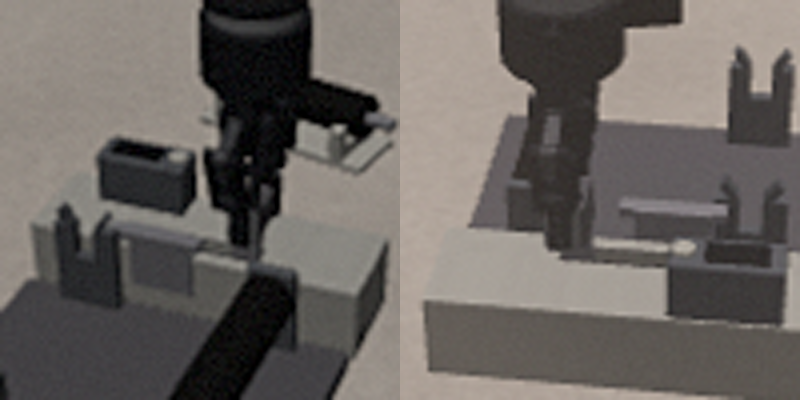

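The wrist view shows the tongue at (290,190), now well short of the axle slot at (225,65). It has travelled 45 mm, which is consistent with the pocket at +35. I'll confirm the stop with a firmer grip.

jog_arm(
  motion="0 0 0 0; -0.002 0 0 0; -0.002 0 0 0; 0 0 0 0",
  grip=0,
  newtons=110,
)

```text
t: 12.9
position: [0.5914, 0.1017, 0.0801]
eef_rot: [[-0.986, -0.167, -0.015], [-0.167, 0.986, -0.002], [0.016, 0.0, -1.0]]
ft_force: [-17.3, -1.9, 4.6]
finger_gap: 0.451
gripper_force: 111.8
```

Run:
```python
from h import *
mixl()
snap('wrist','w4')
M=np.load('mixer.npy'); cc,s=np.cos(M[2]),np.sin(M[2]); Rm=np.array([[cc,-s],[s,cc]])
W=cloud('w4'); l=(W[...,:2]-M[:2])@Rm; z=W[...,2]
t=(z>.078)&(z<.088)&(l[...,1]>.091)&(l[...,1]<.101)&(l[...,0]<.02); print('tongue',t.sum(),np.percentile(l[t][:,0],[1,99]))
```

```text
t 12.9 tcp in mixer [ 46.7 125.7] z 80.1 yaw 99.59 F mixer [-17.4   0.9] 4.6 gap 0.451
tongue 3225 [-0.05335976  0.01511824]
```

jog_arm(
  motion="0.002 0 0 0; 0.002 0 0 0; 0 0 0.002 0; 0 0 0 0",
)

```text
t: 13.35
position: [0.5905, 0.1015, 0.079]
eef_rot: [[-0.986, -0.167, -0.008], [-0.167, 0.986, -0.001], [0.008, 0.0, -1.0]]
ft_force: [-10.3, -1.3, 2.4]
finger_gap: 0.451
gripper_force: 111.5
```

```bash
python3 -c "
from h import *
mixl()"
```

```text
t 13.35 tcp in mixer [ 45.8 125.7] z 79.0 yaw 99.6 F mixer [-10.4   0.4] 2.4 gap 0.451
```

jog_arm(
  motion="0.002 0 0 0; 0.002 0 0 0; 0 0 0.002 0; 0 0 0 0",
)

```text
t: 13.75
position: [0.5897, 0.1013, 0.0779]
eef_rot: [[-0.986, -0.167, -0.001], [-0.167, 0.986, -0.0], [0.001, 0.0, -1.0]]
ft_force: [-4.6, -0.2, 0.9]
finger_gap: 0.455
gripper_force: 111.2
```

```bash
python3 -c "
from h import *
mixl()"
```

```text
t 13.75 tcp in mixer [ 45.  125.6] z 77.9 yaw 99.59 F mixer [-4.5  0.5] 0.9 gap 0.455
```

jog_arm(
  motion="0.002 0 0 0; 0 0 0 0; 0 0 0 0",
  grip=0,
  newtons=20,
)

```text
t: 14.05
position: [0.5892, 0.1012, 0.0783]
eef_rot: [[-0.986, -0.167, 0.003], [-0.167, 0.986, 0.0], [-0.003, -0.0, -1.0]]
ft_force: [0.3, -0.2, -1.1]
finger_gap: 0.448
gripper_force: 111.2
```

jog_arm(
  motion="0 0 0 0; 0 0 0 0; 0 0 0 0; 0 0 0 0",
  grip=0.6,
)

```text
t: 14.45
position: [0.5883, 0.101, 0.0781]
eef_rot: [[-0.986, -0.167, 0.001], [-0.167, 0.986, 0.0], [-0.001, 0.0, -1.0]]
ft_force: [-0.6, -0.4, -0.5]
finger_gap: 0.599
gripper_force: 0.0
```

jog_arm(
  motion="0 0 -0.005 0; 0 0 -0.015 0; 0 0 -0.03 0; 0 0 -0.045 0; 0 0 -0.045 0",
)

```text
t: 14.95
position: [0.5877, 0.1008, 0.2204]
eef_rot: [[-0.986, -0.166, 0.0], [-0.166, 0.986, 0.0], [-0.0, -0.0, -1.0]]
ft_force: [1.0, 0.1, 0.1]
finger_gap: 0.603
gripper_force: 0.0
```

Run:
```python
from h import *
mixl()
snap('wrist','w5'); snap('side','sd5'); snap('scene','sc5')
M=np.load('mixer.npy'); cc,s=np.cos(M[2]),np.sin(M[2]); Rm=np.array([[cc,-s],[s,cc]])
for f in ['w5','sd5','sc5']:
    W=cloud(f); l=(W[...,:2]-M[:2])@Rm; z=W[...,2]
    t=(z>.078)&(z<.088)&(l[...,1]>.091)&(l[...,1]<.101)&(l[...,0]<.015); print(f,'tongue',np.percentile(l[t][:,0],[1,99]))
    k=(z>.098)&(z<.125)&(abs(l[...,1]-.126)<.03)&(l[...,0]>.005)&(l[...,0]<.075); 
    if k.sum()>10: q=np.c_[l[k],z[k]]; print('head',k.sum(),np.percentile(q,[2,50,98],axis=0).round(4).tolist())
# roller from scene/side
plan((.52,.2,.22,20),(.4796,.353,.22,-3.1+90))
```

```text
t 14.95 tcp in mixer [ 43.  125.4] z 220.4 yaw 99.57 F mixer [ 1.  -0.1] 0.1 gap 0.603
w5 tongue [-0.05309794  0.01402294]
head 965 [[0.0315, 0.1054, 0.1001], [0.0409, 0.124, 0.1042], [0.0522, 0.1432, 0.1058]]
sd5 tongue [-0.49482774  0.01234967]
head 91 [[0.0298, 0.11, 0.0985], [0.0393, 0.1311, 0.1034], [0.0512, 0.1472, 0.1059]]
sc5 tongue [-0.49802013  0.01414545]
head 77 [[0.0319, 0.1023, 0.0988], [0.043, 0.1194, 0.1045], [0.0519, 0.1413, 0.1068]]
t 15.1 pos [0.5906 0.1012 0.2234] yaw 99.57 F [-1.2 -0.2 -0.6] gap 0.599 gf 0.0
0.005 0.011 0 8; 0.007 0.01 0 8; 0.008 0.009 0 8; 0.009 0.008 0 7.9; 0.01 0.006 0.001 8
0.011 0.005 0 7.9; 0.012 0.003 0.001 8; 0.012 0.002 0 7.9; 0.012 0 0.001 8; 0.013 -0.002 0 7.9
--
0.017 0.002 0 -7.4; 0.017 0.004 0 -7.4; 0.017 0.006 0 -7.4; 0.016 0.008 0 -7.4; 0.014 0.01 0 -7.5
0.013 0.012 0 -7.4; 0.011 0.013 0 -7.5; 0.01 0.015 0 -7.4; 0.008 0.016 0 -7.5
--
```

```bash
python3 -c "
from h import *
print(get_state()['joints'])
plan((.4796,.353,.2,86.9))"
```

```text
[-29.44356798  12.16839811  20.03122229  92.59947181  -4.34274367
  75.45547308  90.80056587]
t 15.1 pos [0.5906 0.1012 0.2234] yaw 99.57 F [-1.2 -0.2 -0.6] gap 0.599 gf 0.0
0.01 0.038 0.003 1.8; 0.011 0.038 0.003 1.8; 0.012 0.037 0.003 1.8; 0.013 0.037 0.004 1.8; 0.014 0.037 0.003 1.8
0.016 0.036 0.004 1.8; 0.016 0.036 0.003 1.9
--
```

jog_arm(
  motion="0.01 0.038 0.003 1.8; 0.011 0.038 0.003 1.8; 0.012 0.037 0.003 1.8; 0.013 0.037 0.004 1.8; 0.014 0.037 0.003 1.8",
  grip=1,
)

```text
t: 15.6
position: [0.5075, 0.2817, 0.2013]
eef_rot: [[-1.0, -0.009, -0.001], [-0.009, 1.0, -0.001], [0.001, -0.001, -1.0]]
ft_force: [-0.1, 0.2, 0.7]
finger_gap: 0.999
gripper_force: 0.0
```

jog_arm(
  motion="0.016 0.036 0.004 1.8; 0.016 0.036 0.003 1.9; 0 0 0 0; 0 0 0 0; 0 0 0 0",
)

```text
t: 16.1
position: [0.4778, 0.3515, 0.1946]
eef_rot: [[-0.998, 0.056, 0.0], [0.056, 0.998, -0.001], [-0.0, -0.001, -1.0]]
ft_force: [0.4, -0.3, 0.5]
finger_gap: 0.998
gripper_force: 0.0
```

Run:
```python
from h import *
plan(); snap('wrist','w6')
W=cloud('w6').reshape(-1,3); c=load('w6')['p'].reshape(-1,3).astype(int)
m=(abs(W[:,0]-.48)<.16)&(abs(W[:,1]-.353)<.06); 
b=m&(W[:,2]>.054)&(W[:,2]<.065); q=W[b]; l=cv2.fitLine(q[:,:2].astype(np.float32),cv2.DIST_HUBER,0,.001,.001).ravel(); print('line',l,np.degrees(np.arctan2(l[1],l[0])),'x',np.percentile(q[:,0],[.5,99.5]),'ztop',np.percentile(q[:,2],95))
d=l[:2]; cc=l[2:]; n=np.array([-d[1],d[0]])
a=m&(W[:,2]>.03)&(W[:,2]<.065); A=(W[a][:,:2]-cc)@np.c_[d,n]; print('axial ext of all',np.percentile(A[:,0],[.3,99.7]), 'body',np.percentile((q[:,:2]-cc)@d,[.3,99.7]))
print('centre via body',cc+d*np.mean(np.percentile((q[:,:2]-cc)@d,[.3,99.7])))
```

```text
t 16.1 pos [0.4778 0.3515 0.1946] yaw 86.8 F [ 0.4 -0.3  0.5] gap 0.998 gf 0.0
line [ 0.9986765  -0.05143221  0.47698095  0.35351664] -2.948149 x [0.40850193 0.55632958] ztop 0.05996672746124251
axial ext of all [-0.09246024  0.1031569 ] body [-0.06902382  0.08007632]
centre via body [0.48249989 0.35323241]
```

jog_arm(
  motion="-0.004 0.002 0.04 -0.2; 0 0 0.045 0; 0 0 0.045 0; 0 0 0.03 0; 0 0 0.01 0",
)

```text
t: 16.65
position: [0.4799, 0.3514, 0.0212]
eef_rot: [[-0.999, 0.053, -0.005], [0.053, 0.999, -0.005], [0.004, -0.005, -1.0]]
ft_force: [-0.1, -0.9, -0.6]
finger_gap: 0.998
gripper_force: 0.0
```

jog_arm(
  motion="0 0 0.006 0; 0 0 0 0; 0 0 0 0; 0 0 0 0",
)

```text
t: 17.05
position: [0.4824, 0.3556, 0.0208]
eef_rot: [[-0.999, 0.051, 0.003], [0.051, 0.999, 0.002], [-0.002, 0.002, -1.0]]
ft_force: [0.5, -0.3, 1.2]
finger_gap: 1.002
gripper_force: 0.0
```

jog_arm(
  motion="0 0 0 0; 0 0 0 0; 0 0 0 0; 0 0 0 0; 0 0 0 0",
  grip=0,
  newtons=70,
)

```text
t: 17.55
position: [0.4815, 0.3551, 0.0194]
eef_rot: [[-0.999, 0.051, 0.001], [0.051, 0.999, 0.001], [-0.0, 0.001, -1.0]]
ft_force: [-2.0, -1.0, 4.2]
finger_gap: 0.451
gripper_force: 69.9
```

```bash
python3 -c "
from h import *
plan()"
```

```text
t 17.55 pos [0.4815 0.3551 0.0194] yaw 87.1 F [-2.  -1.   4.2] gap 0.451 gf 69.90608811378479
```

```bash
python3 -c "
from h import *
p=get_state()['position']
plan((p[0],p[1],.2,87.1),(*mix(-.07,.06),.21,9.4))"
```

```text
t 17.55 pos [0.4815 0.3551 0.0194] yaw 87.1 F [-2.  -1.   4.2] gap 0.451 gf 69.90608811378479
0 0 -0.036 -0; 0 0 -0.036 -0; 0 0 -0.036 -0; 0 0 -0.036 -0; 0 0 -0.037 -0
--
-0.002 -0.034 -0.001 7.8; -0.007 -0.033 -0.001 7.8; -0.011 -0.032 -0.001 7.8; -0.015 -0.03 -0.001 7.8; -0.019 -0.028 -0.001 7.8
-0.023 -0.025 -0.001 7.7; -0.026 -0.021 -0.001 7.8; -0.029 -0.017 -0.001 7.7; -0.031 -0.014 -0.001 7.8; -0.032 -0.009 -0.001 7.7
--
```

jog_arm(
  motion="0 0 -0.02 0; 0 0 -0.036 0; 0 0 -0.04 0; 0 0 -0.045 0; 0 0 -0.04 0",
)

```text
t: 18.05
position: [0.4808, 0.3543, 0.2008]
eef_rot: [[-0.999, 0.051, -0.001], [0.051, 0.999, -0.001], [0.001, -0.001, -1.0]]
ft_force: [0.5, 1.4, -2.7]
finger_gap: 0.446
gripper_force: 70.8
```

jog_arm(
  motion="-0.002 -0.034 -0.001 7.8; -0.007 -0.033 -0.001 7.8; -0.011 -0.032 -0.001 7.8; -0.015 -0.03 -0.001 7.8; -0.019 -0.028 -0.001 7.8",
)

```text
t: 18.55
position: [0.4819, 0.1841, 0.2038]
eef_rot: [[-0.74, 0.672, -0.002], [0.672, 0.74, -0.001], [0.001, -0.002, -1.0]]
ft_force: [0.5, 0.1, -3.1]
finger_gap: 0.448
gripper_force: 71.2
```

jog_arm(
  motion="-0.023 -0.025 -0.001 7.7; -0.026 -0.021 -0.001 7.8; -0.029 -0.017 -0.001 7.7; -0.031 -0.014 -0.001 7.8; -0.032 -0.009 -0.001 7.7",
)

```text
t: 19.05
position: [0.4855, 0.016, 0.2089]
eef_rot: [[-0.158, 0.988, -0.002], [0.988, 0.158, -0.0], [0.0, -0.002, -1.0]]
ft_force: [0.2, -0.4, -1.4]
finger_gap: 0.449
gripper_force: 71.2
```

jog_arm(
  motion="0 0 0 0; 0 0 0 0; 0 0 0 0",
)

```text
t: 19.35
position: [0.486, 0.0187, 0.2092]
eef_rot: [[-0.165, 0.986, -0.001], [0.986, 0.165, 0.0], [0.001, -0.001, -1.0]]
ft_force: [-0.4, 0.4, -4.0]
finger_gap: 0.452
gripper_force: 71.1
```

Run:
```python
from h import *
mixl(); 
snap('wrist','w7')
M=np.load('mixer.npy'); cc,s=np.cos(M[2]),np.sin(M[2]); Rm=np.array([[cc,-s],[s,cc]])
W=cloud('w7'); l=(W[...,:2]-M[:2])@Rm; z=W[...,2]
for y in(-.085,.085):
    k=(abs(z-.09)<.011)&(abs(l[...,1]-y+.002)<.012)&(abs(l[...,0]+.07)<.03); L=l[k]; print('cheek',y,k.sum())
    if k.sum()>30:
        print(np.percentile(L,[1,50,99],axis=0).round(4).tolist())
        print('prong inner edges', [np.percentile(L[L[:,0]<-.07][:,0],[2,98]),np.percentile(L[L[:,0]>-.07][:,0],[2,98])])
k=(z>.205)&(z<.26)&(abs(l[...,0]+.07)<.03); L=np.c_[l[k],z[k]]; print('held roller',k.sum(),np.percentile(L,[1,50,99],axis=0).round(4).tolist())
cv2.imwrite('pics/w7b.png',cv2.resize(cv2.imread('pics/w7.png'),(800,600)))
```

```text
t 19.35 tcp in mixer [-70.8  61.1] z 209.2 yaw 9.51 F mixer [-0.4  0.5] -4.0 gap 0.452
cheek -0.085 0
cheek 0.085 0
held roller 25178 [[-0.0966, 0.0376, 0.2251], [-0.0705, 0.0925, 0.2465], [-0.0428, 0.1564, 0.2574]]
```

View pics/w7b.png

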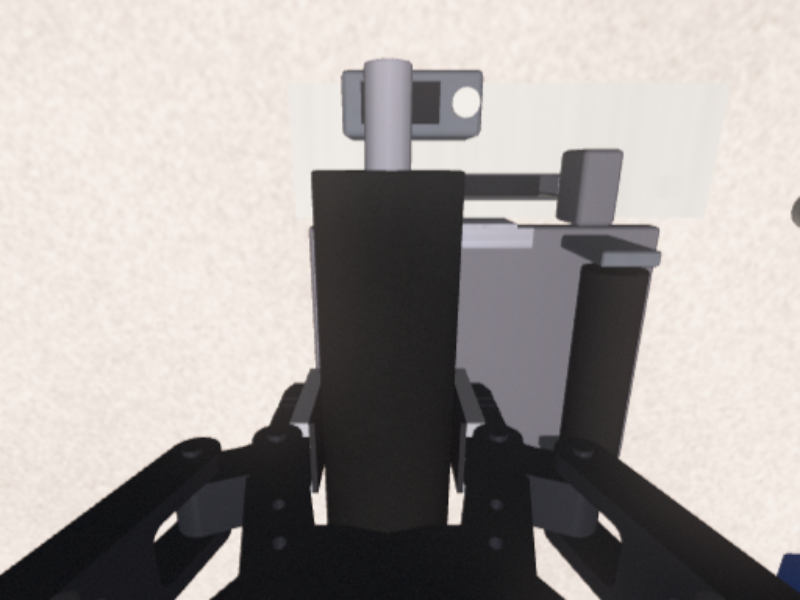

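The roller hides the cheeks here, with its axle end at (388,60) and straight in the grip. I'll take the cheeks from the earlier wrist frames.

Run:
```python
from h import *
M=np.load('mixer.npy'); cc,s=np.cos(M[2]),np.sin(M[2]); Rm=np.array([[cc,-s],[s,cc]])
for f in('w1','wrist2','w5','scene','side','sc5','sd5'):
  W=cloud(f); l=(W[...,:2]-M[:2])@Rm; z=W[...,2]
  for y in(-.087,.083):
    k=(z>.084)&(z<.1)&(abs(l[...,1]-y)<(.009 if y>0 else .012))&(abs(l[...,0]+.07)<.03); L=l[k]
    a=L[L[:,0]<-.07];b=L[L[:,0]>-.07]
    if len(a)>8 and len(b)>8: print(f,y,len(a),len(b),'x',np.round([*np.percentile(a[:,0],[3,97]),*np.percentile(b[:,0],[3,97])],4),'y',np.percentile(L[:,1],[3,97]).round(4))
W=cloud('w7'); l=(W[...,:2]-M[:2])@Rm; z=W[...,2]
k=(z>.215)&(z<.245)&(abs(l[...,0]+.07)<.012)&(l[...,1]>.12); print('axle end',l[k][:,1].max(), np.percentile(l[k][:,1],99.5)); 
for a,b in((.05,.08),(.08,.11),(.11,.13),(.14,.155)):
    k=(z>.2)&(z<.27)&(abs(l[...,0]+.07)<.025)&(l[...,1]>a)&(l[...,1]<b); print((a,b),'x mid',np.mean(np.percentile(l[k][:,0],[3,97])),'z top',np.percentile(z[k],97))
mixl()
```

```text
w1 -0.087 291 328 x [-0.0923 -0.0776 -0.0611 -0.0463] y [-0.0938 -0.0836]
wrist2 0.083 323 294 x [-0.0922 -0.0765 -0.0609 -0.0447] y [0.0772 0.087 ]
w5 -0.087 188 318 x [-0.0915 -0.0758 -0.0604 -0.0447] y [-0.0913 -0.0823]
w5 0.083 288 258 x [-0.0922 -0.0765 -0.061  -0.0453] y [0.0773 0.0869]
scene -0.087 36 32 x [-0.0927 -0.0777 -0.0608 -0.046 ] y [-0.0952 -0.0829]
scene 0.083 29 28 x [-0.0927 -0.0789 -0.0648 -0.0441] y [0.0748 0.0884]
side -0.087 23 21 x [-0.0911 -0.0781 -0.0605 -0.0487] y [-0.0914 -0.0785]
side 0.083 30 29 x [-0.0922 -0.0792 -0.0612 -0.0481] y [0.0798 0.0908]
sc5 -0.087 37 31 x [-0.0921 -0.0773 -0.0603 -0.0462] y [-0.0954 -0.0839]
sc5 0.083 28 27 x [-0.0927 -0.0775 -0.0599 -0.044 ] y [0.0743 0.0875]
sd5 -0.087 24 20 x [-0.0929 -0.0781 -0.0607 -0.05  ] y [-0.0916 -0.0786]
sd5 0.083 28 29 x [-0.0922 -0.0792 -0.0612 -0.0482] y [0.0799 0.0911]
axle end 0.1593232700103465 0.1589575315759067
(0.05, 0.08) x mid -0.06996296302383723 z top 0.2648735543092449
(0.08, 0.11) x mid -0.07055983747985588 z top 0.24954571741435294
(0.11, 0.13) x mid -0.07057827458232212 z top 0.24967627730262454
(0.14, 0.155) x mid -0.07064317364135211 z top 0.23598620631053852
t 19.4 tcp in mixer [-70.7  61.3] z 209.3 yaw 9.55 F mixer [-0.5  0.4] -3.1 gap 0.451
```

```bash
python3 -c "
from h import *
plan((*mix(-.0688,-.0005),.2,9.4),(*mix(-.0688,-.0005),.1,9.4))"
```

```text
t 19.4 pos [0.4861 0.0189 0.2093] yaw 9.55 F [-0.5  0.3 -3.1] gap 0.451 gf 71.1219334602356
-0.0309 0.0009 0.0047 0; -0.0309 0.0008 0.0046 0.1
--
0 0 0.033 0; 0 0 0.034 0; 0 0 0.033 0
--
```

jog_arm(
  motion="-0.03 0.001 0.005 0; -0.0318 0.0007 0.0045 0.1; 0 0 0.04 0; 0 0 0.03 0; 0 0 0.02 0",
)

```text
t: 19.9
position: [0.4969, -0.0419, 0.1078]
eef_rot: [[-0.164, 0.986, -0.003], [0.987, 0.164, -0.0], [0.0, -0.003, -1.0]]
ft_force: [-0.2, 0.2, -2.9]
finger_gap: 0.445
gripper_force: 71.2
```

jog_arm(
  motion="0 0 0 0; 0 0 0 0; 0 0 0 0",
)

```text
t: 20.2
position: [0.4995, -0.0426, 0.1118]
eef_rot: [[-0.163, 0.987, 0.003], [0.987, 0.163, 0.0], [-0.0, 0.003, -1.0]]
ft_force: [-0.4, -1.5, -3.9]
finger_gap: 0.45
gripper_force: 71.1
```

```bash
python3 -c "
from h import *
mixl()"
```

```text
t 20.2 tcp in mixer [-67.5  -1.6] z 111.8 yaw 9.36 F mixer [-0.7 -1.4] -3.9 gap 0.45
```

jog_arm(
  motion="0 -0.0008 0.01 0; 0 0 0.012 0; 0 0 0.01 0; 0 0 0 0; 0 0 0 0",
)

```text
t: 20.7
position: [0.4971, -0.0434, 0.0778]
eef_rot: [[-0.161, 0.987, -0.001], [0.987, 0.161, -0.0], [-0.0, -0.001, -1.0]]
ft_force: [-0.2, 0.4, -3.2]
finger_gap: 0.452
gripper_force: 71.1
```

jog_arm(
  motion="0 0 0.006 0; 0 0 0.006 0; 0 0 0.006 0; 0 0 0 0; 0 0 0 0",
)

```text
t: 21.2
position: [0.4973, -0.0433, 0.0601]
eef_rot: [[-0.161, 0.987, -0.0], [0.987, 0.161, -0.0], [-0.0, -0.0, -1.0]]
ft_force: [0.6, -0.5, -3.7]
finger_gap: 0.452
gripper_force: 71.1
```

```bash
python3 -c "
from h import *
mixl()"
```

```text
t 21.2 tcp in mixer [-69.8  -1.9] z 60.1 yaw 9.29 F mixer [ 0.5 -0.6] -3.7 gap 0.452
```

jog_arm(
  motion="0 0.0005 0.006 0; 0 0 0.005 0; 0 0 0 0; 0 0 0 0",
)

```text
t: 21.6
position: [0.4977, -0.0432, 0.0491]
eef_rot: [[-0.161, 0.987, -0.0], [0.987, 0.161, -0.0], [-0.0, -0.0, -1.0]]
ft_force: [0.8, -1.0, -2.8]
finger_gap: 0.445
gripper_force: 71.1
```

jog_arm(
  motion="0 0 0.002 0; 0 0 0 0; 0 0 0 0",
)

```text
t: 21.9
position: [0.498, -0.0432, 0.0474]
eef_rot: [[-0.161, 0.987, 0.0], [0.987, 0.161, 0.0], [0.0, 0.0, -1.0]]
ft_force: [-0.0, 0.6, -3.2]
finger_gap: 0.449
gripper_force: 71.1
```

jog_arm(
  motion="0 0 0.002 0; 0 0 0 0; 0 0 0 0",
)

```text
t: 22.2
position: [0.4982, -0.0432, 0.0455]
eef_rot: [[-0.161, 0.987, 0.001], [0.987, 0.161, 0.0], [-0.0, 0.001, -1.0]]
ft_force: [1.1, 1.0, -3.7]
finger_gap: 0.448
gripper_force: 71.5
```

```bash
python3 -c "
from h import *
mixl()"
```

```text
t 22.2 tcp in mixer [-68.9  -2. ] z 45.5 yaw 9.29 F mixer [1.2 0.8] -3.7 gap 0.448
```

jog_arm(
  motion="0 0 0.0012 0; 0 0 0 0; 0 0 0 0",
)

```text
t: 22.5
position: [0.4983, -0.0431, 0.0453]
eef_rot: [[-0.161, 0.987, 0.0], [0.987, 0.161, 0.001], [0.001, 0.001, -1.0]]
ft_force: [-2.8, 0.0, 7.9]
finger_gap: 0.448
gripper_force: 72.5
```

jog_arm(
  motion="0 0 0.0012 0; 0 0 0 0; 0 0 0 0",
)

```text
t: 22.8
position: [0.4984, -0.0432, 0.0452]
eef_rot: [[-0.161, 0.987, 0.0], [0.987, 0.161, 0.001], [0.001, 0.0, -1.0]]
ft_force: [-6.2, 0.7, 17.2]
finger_gap: 0.446
gripper_force: 73.4
```

The roller is on the slot floor. I'll unload it, release and rise.

jog_arm(
  motion="0 0 -0.0015 0; 0 0 0 0; 0 0 0 0",
)

```text
t: 23.1
position: [0.4983, -0.0432, 0.0453]
eef_rot: [[-0.161, 0.987, 0.001], [0.987, 0.161, 0.001], [0.0, 0.001, -1.0]]
ft_force: [-2.7, 0.9, 7.9]
finger_gap: 0.447
gripper_force: 71.8
```

jog_arm(
  motion="0 0 0 0; 0 0 0 0; 0 0 0 0; 0 0 0 0; 0 0 0 0",
  grip=0.85,
)

```text
t: 23.6
position: [0.4979, -0.0432, 0.0443]
eef_rot: [[-0.161, 0.987, -0.0], [0.987, 0.161, -0.0], [-0.0, -0.0, -1.0]]
ft_force: [-0.1, -1.1, 0.8]
finger_gap: 0.848
gripper_force: 0.0
```

jog_arm(
  motion="0 0 -0.01 0; 0 0 -0.025 0; 0 0 -0.04 0; 0 0 -0.045 0; 0 0 -0.045 0",
)

```text
t: 24.1
position: [0.4975, -0.0435, 0.2117]
eef_rot: [[-0.161, 0.987, 0.0], [0.987, 0.161, 0.0], [0.0, 0.0, -1.0]]
ft_force: [1.2, -0.1, 0.3]
finger_gap: 0.847
gripper_force: 0.0
```

jog_arm(
  motion="0 0 0 0; 0 0 0 0; 0 0 0 0",
)

```text
t: 24.4
position: [0.4971, -0.0432, 0.2085]
eef_rot: [[-0.161, 0.987, -0.002], [0.987, 0.161, 0.0], [0.0, -0.002, -1.0]]
ft_force: [0.7, 0.1, -0.5]
finger_gap: 0.852
gripper_force: 0.0
```

Run:
```python
from h import *
mixl(); snap('wrist','w8'); snap('scene','sc8'); snap('side','sd8')
M=np.load('mixer.npy'); cc,s=np.cos(M[2]),np.sin(M[2]); Rm=np.array([[cc,-s],[s,cc]])
for f in('w8','sc8','sd8'):
  W=cloud(f); l=(W[...,:2]-M[:2])@Rm; z=W[...,2]
  k=(z>.078)&(z<.092)&(abs(l[...,0]+.069)<.015)&(abs(l[...,1])<.075)
  for a,b in((-.07,-.03),(-.03,.03),(.03,.07)):
    j=k&(l[...,1]>a)&(l[...,1]<b); print(f,(a,b),j.sum(),'top z',np.percentile(z[j],95) if j.sum()>5 else 0)
  j=(z>.06)&(z<.076)&(abs(l[...,0]+.069)<.007)&(abs(l[...,1])>.092)&(abs(l[...,1])<.12); print(' axle ends', [(np.percentile(l[j&(sg*l[...,1]>0)][:,1],[3,97]).round(4),np.percentile(z[j&(sg*l[...,1]>0)],95).round(4)) for sg in(1,-1) if (j&(sg*l[...,1]>0)).sum()>3])
  k=(z>.098)&(z<.125)&(abs(l[...,1]-.124)<.024)&(l[...,0]>.005)&(l[...,0]<.075); q=np.c_[l[k],z[k]]
  if len(q)>10: print(' head',len(q),np.percentile(q,[2,50,98],axis=0).round(4).tolist())
A=cv2.imread('pics/sc8.png')[116:216,180:280];B=cv2.imread('pics/sd8.png')[151:251,223:323]
cv2.imwrite('pics/two8.png',np.hstack([cv2.resize(i,(400,400),interpolation=cv2.INTER_CUBIC) for i in(A,B)]))
```

```text
t 24.4 tcp in mixer [-70.   -1.8] z 208.5 yaw 9.29 F mixer [0.7 0. ] -0.5 gap 0.852
w8 (-0.07, -0.03) 1056 top z 0.08587593058625495
w8 (-0.03, 0.03) 1837 top z 0.08587934166188124
w8 (0.03, 0.07) 1448 top z 0.08589240231685732
 axle ends [(array([0.0923, 0.1186]), np.float64(0.0715)), (array([-0.1035, -0.0923]), np.float64(0.0721))]
 head 1765 [[0.0307, 0.1046, 0.099], [0.0399, 0.1242, 0.1041], [0.0516, 0.1426, 0.1059]]
sc8 (-0.07, -0.03) 105 top z 0.08669738136496481
sc8 (-0.03, 0.03) 143 top z 0.08728971941019542
sc8 (0.03, 0.07) 84 top z 0.08737306865331569
 axle ends [(array([-0.1052, -0.0925]), np.float64(0.0732))]
 head 76 [[0.0315, 0.1032, 0.0986], [0.0433, 0.1172, 0.1044], [0.0523, 0.1414, 0.1075]]
sd8 (-0.07, -0.03) 74 top z 0.08604811043774048
sd8 (-0.03, 0.03) 121 top z 0.08582084783711674
sd8 (0.03, 0.07) 82 top z 0.08597014752749847
 axle ends [(array([0.0936, 0.0986]), np.float64(0.0714))]
 head 91 [[0.0298, 0.111, 0.0986], [0.0397, 0.1321, 0.1037], [0.0513, 0.1467, 0.1062]]
```

View pics/two8.png

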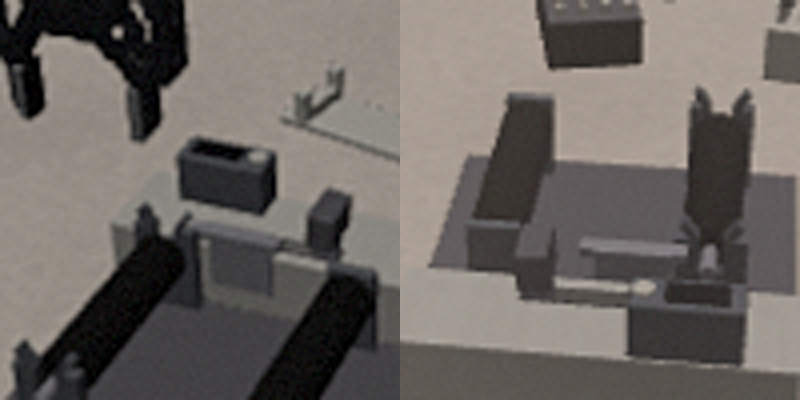

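The crops show the roller level in both slots (top z .086 along its length, axle tops .072) and the key standing with its head at (325,225) in the left crop. Next is the key, gripped along the slot.

```bash
python3 -c "
from h import *
plan((*mix(.041,.124),.2,9.4),(*mix(.041,.124),.076,9.4))"
```

```text
t 24.55 pos [ 0.497  -0.0432  0.208 ] yaw 9.29 F [ 1.1 -0.1  0.7] gap 0.855 gf 0.0
0.032 0.028 0.002 -0; 0.031 0.028 0.002 -0; 0.032 0.027 0.002 -0; 0.031 0.028 0.002 -0.1
--
0 -0 0.041 -0; 0 -0 0.042 -0; 0 -0 0.041 -0
--
```

jog_arm(
  motion="0.032 0.028 0.002 0; 0.031 0.028 0.002 0; 0.032 0.027 0.002 0; 0.031 0.028 0.002 -0.1; 0 0 0 0",
  grip=0.65,
)

```text
t: 25.05
position: [0.5877, 0.1064, 0.1987]
eef_rot: [[-0.172, 0.985, -0.003], [0.985, 0.172, 0.001], [0.001, -0.002, -1.0]]
ft_force: [-0.4, -0.6, 0.4]
finger_gap: 0.648
gripper_force: 0.0
```

jog_arm(
  motion="0 0 0 0; 0 0 0.03 0; 0 0 0.035 0; 0 0 0.02 0; 0 0 0 0",
)

```text
t: 25.55
position: [0.584, 0.0967, 0.113]
eef_rot: [[-0.161, 0.987, -0.007], [0.987, 0.161, -0.002], [-0.001, -0.007, -1.0]]
ft_force: [-1.0, -0.6, 0.3]
finger_gap: 0.651
gripper_force: 0.0
```

```bash
python3 -c "
from h import *
mixl()
plan((*mix(.041,.124),.12,9.4),(*mix(.041,.124),.076,9.4))"
```

```text
t 25.55 tcp in mixer [ 38.6 122. ] z 113.0 yaw 9.25 F mixer [-1.1 -0.4] 0.3 gap 0.651
t 25.55 pos [0.584  0.0967 0.113 ] yaw 9.25 F [-1.  -0.6  0.3] gap 0.651 gf 0.0
0.002 0.0024 -0.007 -0.1
--
-0 -0 0.044 -0
--
```

jog_arm(
  motion="0.001 0.001 0.012 0; 0 0 0.012 0; 0 0 0.01 0; 0 0 0 0; 0 0 0 0",
)

```text
t: 26.05
position: [0.588, 0.1002, 0.0824]
eef_rot: [[-0.163, 0.987, -0.0], [0.987, 0.163, -0.0], [-0.0, -0.0, -1.0]]
ft_force: [0.5, -0.1, -0.4]
finger_gap: 0.651
gripper_force: 0.0
```

```bash
python3 -c "
from h import *
mixl()"
```

```text
t 26.05 tcp in mixer [ 43.1 124.8] z 82.4 yaw 9.39 F mixer [ 0.5 -0.2] -0.4 gap 0.651
```

jog_arm(
  motion="0 -0.002 0.003 0; 0 0 0.002 0; 0 0 0 0; 0 0 0 0",
)

```text
t: 26.45
position: [0.5861, 0.0999, 0.0776]
eef_rot: [[-0.163, 0.987, 0.0], [0.987, 0.163, 0.0], [0.0, 0.0, -1.0]]
ft_force: [-0.6, -0.4, 0.0]
finger_gap: 0.652
gripper_force: 0.0
```

jog_arm(
  motion="0 0 0 0; 0 0 0 0; 0 0 0 0; 0 0 0 0; 0 0 0 0",
  grip=0,
  newtons=60,
)

```text
t: 26.95
position: [0.5845, 0.0997, 0.0775]
eef_rot: [[-0.163, 0.987, -0.003], [0.987, 0.163, -0.0], [0.0, -0.003, -1.0]]
ft_force: [-4.9, -1.0, 5.6]
finger_gap: 0.245
gripper_force: 58.3
```

```bash
python3 -c "
from h import *
mixl()"
```

```text
t 26.95 tcp in mixer [ 39.5 124.9] z 77.5 yaw 9.39 F mixer [-5.  -0.1] 5.6 gap 0.245
```

jog_arm(
  motion="0 -0.003 -0.001 0; 0 -0.005 0 0; 0 -0.006 0 0; 0 -0.006 0 0; 0 -0.006 0 0",
)

```text
t: 27.45
position: [0.5638, 0.0962, 0.0794]
eef_rot: [[-0.163, 0.987, 0.009], [0.987, 0.163, 0.001], [-0.0, 0.009, -1.0]]
ft_force: [8.0, 0.9, -5.7]
finger_gap: 0.248
gripper_force: 58.7
```

```bash
python3 -c "
from h import *
mixl()"
```

```text
t 27.45 tcp in mixer [ 18.6 124.8] z 79.4 yaw 9.39 F mixer [ 8.  -0.4] -5.7 gap 0.248
```

jog_arm(
  motion="0 -0.006 0 0; 0 -0.006 0 0; 0 -0.006 0 0; 0 -0.006 0 0; 0 -0.006 0 0",
)

```text
t: 27.95
position: [0.5343, 0.0913, 0.0794]
eef_rot: [[-0.163, 0.987, 0.009], [0.987, 0.163, 0.001], [-0.0, 0.01, -1.0]]
ft_force: [8.0, 0.8, -5.4]
finger_gap: 0.245
gripper_force: 58.7
```

jog_arm(
  motion="0 -0.005 0 0; 0 -0.004 0 0; 0 -0.003 0 0; 0 0 0 0",
)

```text
t: 28.35
position: [0.5217, 0.0892, 0.0794]
eef_rot: [[-0.163, 0.987, 0.008], [0.987, 0.163, 0.001], [0.0, 0.008, -1.0]]
ft_force: [5.6, 0.4, -4.2]
finger_gap: 0.245
gripper_force: 58.9
```

```bash
python3 -c "
from h import *
mixl()"
```

```text
t 28.35 tcp in mixer [-24.1 124.8] z 79.4 yaw 9.39 F mixer [ 5.6 -0.5] -4.2 gap 0.245
```

jog_arm(
  motion="0 -0.004 0 0; 0 -0.003 0 0; 0 -0.002 0 0; 0 0 0 0",
)

```text
t: 28.75
position: [0.5131, 0.0878, 0.0795]
eef_rot: [[-0.163, 0.987, 0.008], [0.987, 0.163, 0.001], [0.0, 0.008, -1.0]]
ft_force: [6.2, 0.6, -3.6]
finger_gap: 0.244
gripper_force: 59.0
```

jog_arm(
  motion="0 -0.002 0 0; 0 -0.001 0 0; 0 0 0 0",
)

```text
t: 29.05
position: [0.5104, 0.0873, 0.0795]
eef_rot: [[-0.163, 0.987, 0.009], [0.987, 0.163, 0.001], [0.0, 0.009, -1.0]]
ft_force: [7.4, 0.2, -3.1]
finger_gap: 0.243
gripper_force: 58.9
```

```bash
python3 -c "
from h import *
mixl()"
```

```text
t 29.05 tcp in mixer [-35.5 124.8] z 79.5 yaw 9.39 F mixer [ 7.3 -1. ] -3.1 gap 0.243
```

jog_arm(
  motion="0 -0.002 0 0; 0 -0.001 0 0; 0 0 0 0",
)

```text
t: 29.35
position: [0.509, 0.0871, 0.0799]
eef_rot: [[-0.163, 0.987, 0.012], [0.987, 0.163, 0.002], [-0.0, 0.012, -1.0]]
ft_force: [9.8, 0.9, -6.0]
finger_gap: 0.245
gripper_force: 59.0
```

jog_arm(
  motion="0 -0.002 0 0; 0 -0.001 0 0; 0 0 0 0",
)

```text
t: 29.65
position: [0.5083, 0.0871, 0.0806]
eef_rot: [[-0.163, 0.986, 0.017], [0.987, 0.163, 0.003], [-0.0, 0.017, -1.0]]
ft_force: [13.9, 1.5, -8.6]
finger_gap: 0.242
gripper_force: 59.2
```

Run:
```python
from h import *
mixl(); snap('wrist','w9'); snap('scene','sc9'); snap('side','sd9')
M=np.load('mixer.npy'); cc,s=np.cos(M[2]),np.sin(M[2]); Rm=np.array([[cc,-s],[s,cc]])
for f in('w9','sc9','sd9','sd8','sc8'):
    W=cloud(f); l=(W[...,:2]-M[:2])@Rm; z=W[...,2]
    t=(z>.078)&(z<.088)&(l[...,1]>.093)&(l[...,1]<.103)&(l[...,0]<.02)&(l[...,0]>-.14); print(f,'tongue',t.sum(),np.percentile(l[t][:,0],[1,99]) if t.sum()>5 else 0)
```

```text
t 29.65 tcp in mixer [-37.7 124.9] z 80.6 yaw 9.4 F mixer [13.9 -0.7] -8.6 gap 0.242
w9 tongue 469 [-0.12408558 -0.07980035]
sc9 tongue 30 [-0.12401874 -0.03846685]
sd9 tongue 57 [-0.12352202 -0.06445963]
sd8 tongue 64 [-0.05431919  0.01377441]
sc8 tongue 41 [-0.05173753  0.01404462]
```

The tongue has moved 70 mm and force is rising against the stop, so the keeper is fully closed. I'll relieve the load and let go of the key.

jog_arm(
  motion="0 0.002 0 0; 0 0.002 0.001 0; 0 0 0 0",
)

```text
t: 30.1
position: [0.509, 0.0872, 0.0792]
eef_rot: [[-0.163, 0.987, 0.009], [0.987, 0.163, 0.002], [0.0, 0.009, -1.0]]
ft_force: [6.9, 0.5, -0.6]
finger_gap: 0.246
gripper_force: 60.5
```

jog_arm(
  motion="0 0.001 0 0; 0 0.001 0.001 0; 0 0 0 0",
)

```text
t: 30.4
position: [0.5093, 0.0873, 0.0778]
eef_rot: [[-0.163, 0.987, 0.005], [0.987, 0.163, 0.001], [0.0, 0.005, -1.0]]
ft_force: [4.5, 0.7, 4.5]
finger_gap: 0.246
gripper_force: 61.1
```

```bash
python3 -c "
from h import *
mixl()"
```

```text
t 30.4 tcp in mixer [-36.7 125. ] z 77.8 yaw 9.39 F mixer [ 4.6 -0. ] 4.5 gap 0.246
```

jog_arm(
  motion="0 0.001 0 0; 0 0.001 0 0; 0 0 0 0",
)

```text
t: 30.7
position: [0.5097, 0.0873, 0.0778]
eef_rot: [[-0.163, 0.987, 0.001], [0.987, 0.163, 0.001], [0.001, 0.001, -1.0]]
ft_force: [0.1, 0.3, 9.4]
finger_gap: 0.245
gripper_force: 61.8
```

jog_arm(
  motion="0 0 0 0; 0 0 0 0; 0 0 0 0; 0 0 0 0; 0 0 0 0",
  grip=0.55,
)

```text
t: 31.2
position: [0.5086, 0.0871, 0.0761]
eef_rot: [[-0.163, 0.987, -0.001], [0.987, 0.163, -0.0], [-0.0, -0.001, -1.0]]
ft_force: [0.2, 0.2, 0.7]
finger_gap: 0.556
gripper_force: 0.0
```

jog_arm(
  motion="0 0 -0.005 0; 0 0 -0.02 0; 0 0 -0.035 0; 0 0 -0.045 0; 0 0 -0.045 0",
)

```text
t: 31.7
position: [0.5085, 0.0868, 0.2281]
eef_rot: [[-0.163, 0.987, -0.0], [0.987, 0.163, -0.0], [-0.0, -0.001, -1.0]]
ft_force: [1.4, 0.3, -0.3]
finger_gap: 0.547
gripper_force: 0.0
```

jog_arm(
  motion="-0.04 0.03 0 0; -0.04 0.03 0 0; 0 0 0 0; 0 0 0 0; 0 0 0 0",
)

```text
t: 32.2
position: [0.5806, 0.0191, 0.2262]
eef_rot: [[-0.164, 0.986, -0.001], [0.986, 0.164, 0.001], [0.001, -0.001, -1.0]]
ft_force: [0.5, 1.0, -1.4]
finger_gap: 0.547
gripper_force: 0.0
```

Run:
```python
from h import *
mixl(); snap('wrist','wa'); snap('scene','sca'); snap('side','sda')
M=np.load('mixer.npy'); cc,s=np.cos(M[2]),np.sin(M[2]); Rm=np.array([[cc,-s],[s,cc]])
for f in('wa','sca','sda'):
    W=cloud(f); l=(W[...,:2]-M[:2])@Rm; z=W[...,2]
    t=(z>.078)&(z<.088)&(l[...,1]>.093)&(l[...,1]<.103)&(l[...,0]<.02)&(l[...,0]>-.14); print(f,'tongue',t.sum(),np.percentile(l[t][:,0],[1,99]) if t.sum()>5 else 0)
    k=(z>.09)&(z<.125)&(abs(l[...,1]-.124)<.022)&(abs(l[...,0]+.035)<.03); q=np.c_[l[k],z[k]]
    if len(q)>10: print(' head',len(q),np.percentile(q,[2,50,98],axis=0).round(4).tolist())
    j=(z>.078)&(z<.092)&(abs(l[...,0]+.069)<.015)&(abs(l[...,1])<.07); print(' roller top',np.percentile(z[j],95) if j.sum()>9 else 0)
A=cv2.imread('pics/sca.png')[116:216,180:280];B=cv2.imread('pics/sda.png')[151:251,223:323]
cv2.imwrite('pics/twoa.png',np.hstack([cv2.resize(i,(400,400),interpolation=cv2.INTER_CUBIC) for i in(A,B)]))
```

```text
t 32.2 tcp in mixer [22.6 46. ] z 226.2 yaw 9.45 F mixer [0.6 0.9] -1.4 gap 0.547
wa tongue 743 [-0.12326222 -0.05423142]
 head 1281 [[-0.0455, 0.1057, 0.0932], [-0.0341, 0.1251, 0.1042], [-0.0246, 0.143, 0.1057]]
 roller top 0.085873984284182
sca tongue 26 [-0.12332805 -0.02907495]
 head 97 [[-0.0465, 0.1024, 0.0905], [-0.0328, 0.1157, 0.1035], [-0.0247, 0.139, 0.1073]]
 roller top 0.08739302738725048
sda tongue 64 [-0.1235344  -0.05677735]
 head 90 [[-0.0476, 0.1098, 0.0953], [-0.0369, 0.1295, 0.1038], [-0.0263, 0.1458, 0.1063]]
 roller top 0.08601579425076047
```

View pics/twoa.png

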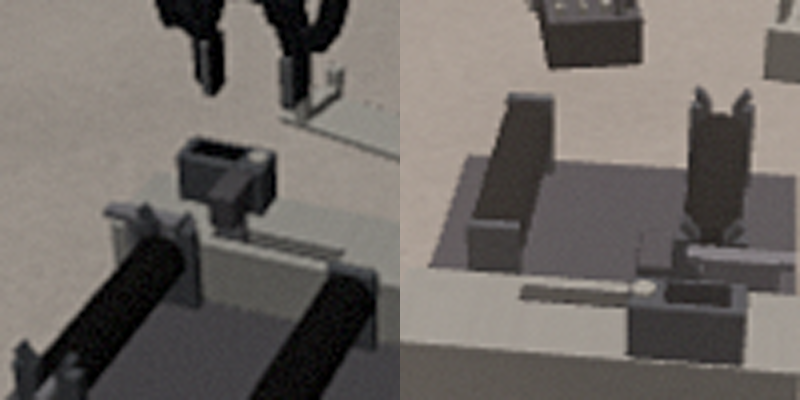

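The crops show the tongue over the axle, the key upright at the closed end beside the pod, and the roller seated. Everything is in place, so I'm handing in.

```bash
python3 -c "
from h import *
print(order.finish_job())"
```

```text
the job is handed in; nothing more can be done
None
```

The job is handed in at about 32 s on the clock. The last images show the roller level in both slots, the keeper fully closed (tongue back 70 mm, against its stop), and the key standing in it. I didn't look at the jar, tip box or dropper again after the start, though the arm was kept well clear of them.

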